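# Index the tacking jig one hole wider

## Task

The bench tacking jig is still set to a square corner: open the corner between the square tube lying along its back fence and its swing arm by one hole. Hook the fingertips through the pull ring without gripping or forcing it, lift the spring index pin out of its hole, swing the arm away from the tube to the very next hole, let the pin drop fully home there, and take the hand away clear of everything. Grip and lift nothing else: the tube and the tape measure on the jig and the tools around it stay where they lie.

Things in the scene. Friction and masses are not known exactly. Their poses are not given: they have to be found in the camera images.
- jig: tacking jig bolted to the bench: grey plate 10 mm thick, 370 mm wide (y), with a rounded front edge towards the robot. Origin on the bench under the arm's pivot, z up; plate from x = -205 mm (front) to +82 mm (back). Steel fence bar along y at the back, front face at x = +46 mm, top 55 mm above the bench, 340 mm long
- middle_hole (a point): mouth of the middle index hole, in a steel arc strip on the plate (strip top 16 mm above the bench), 160 mm straight in front (-x) of the pivot. Five bushed holes, 12 mm wide with rounded edges, lie on this circle of 160 mm radius about the pivot at 15 degree (0.2618 rad) steps, two on either side of this one. The pin stands in this one at the start
- swing_arm (a joint): angle of the swing arm about the upright pivot, rad. 0 at the start: straight out from the fence to -x of the jig, pin in the middle hole; grows anticlockwise seen from above: at +0.2618 the pin is over the next hole on the jig's -y side, at -0.2618 over the next on its +y side; range -0.57 to 0.57. Locked while the pin is home, else it turns easily (about 1 N at the ring) and stays where left
- plunger_top (a point): top of the upright plunger barrel (38 mm across its nut) on the swing arm, 160 mm from the pivot axis, 64 mm above the bench. The arm is a flat steel bar 44 mm wide, 197 mm long from the pivot, its top 32 mm above the bench, with an upright rail 8 mm thick along it, 39 to 95 mm from the pivot, top 58 mm above the bench
- index_pin (a joint): lift of the spring index pin, m: 0 = fully home in a hole, 0.010 = foot level with the strip top, so the arm is free, 0.020 = end stop, do not pull on. A spring drives it down, 5 N at 0 and 8 N at 0.020, its weight included. Let down between two holes it rests on the strip at about 0.010; let down within 4 mm of a hole's centre it slides in by itself
- pull_ring: steel pull ring fixed on the pin's top: 8 mm round bar, 60 mm clear inside, standing across the arm, leaning 45 degrees from upright towards the pivot, so fingers pointing down and towards the pivot pass through it. Origin at its centre, 98 mm above the bench (pin home), 136 mm from the pivot axis; own x points along the arm to the pivot, z up. Top of the opening: x +21, z +21 mm
- square_tube: loose bare square tube, 40 x 40 mm, 130 mm long (its y), lying on the jig plate along the fence's front face, left or right of the pivot. Origin at the centre of its underside. The sign of its y in the jig's frame tells the side: at +y the arm must go to +0.2618, at -y to -0.2618
- tape_measure: tape measure, 34 x 84 x 64 mm, standing on the plate at the fence on the other side from the tube; origin at the centre of its underside. Leave alone
- chip_hammer: chipping hammer, 222 mm long, loose on the bench beside the jig; origin at the centre of its underside. Leave alone
- file_flat: flat file with a wooden handle, 305 mm long, loose on the bench beside the jig; origin at the centre of its underside. Leave alone
- magnet_square: flat welding magnet, 83 x 90 x 14 mm, loose on the bench beside the jig; origin at the centre of its underside. Leave alone
- spanner_17: combination spanner, 187 mm long, loose on the bench beside the jig; origin at the centre of its underside. Leave alone
- bolt_m16: bolt, 71 mm long, loose on the bench beside the jig; origin at the centre of its underside. Leave alone
- marker_1: paint marker, 128 mm long, loose on the bench beside the jig; origin at the centre of its underside. Leave alone
- gas_cup_1: gas cup, 42 mm tall, standing, loose on the bench beside the jig; origin at the centre of its underside. Leave alone
- gas_cup_2: gas cup, 42 mm tall, standing, loose on the bench beside the jig; origin at the centre of its underside. Leave alone
Things that resemble listed ones, but are neither listed nor needed, are in the scene too. There is more than one size of the square_tube; the job needs the larger.

How it is judged (in metres and radians):
On the way, in this order (a step that is already met when the one before it is completed fails the run):
1. the index pin is lifted clear of the middle hole while the arm still stands there (value of joint index_pin above 0.0085 m and value of joint swing_arm between -0.05 and 0.05 rad), for 0.1 s.
2. with the pin out, the arm is swung more than half way to the next hole away from the tube (value of joint index_pin above 0.004 m and ((y of square_tube in the frame of jig above 0 m and value of joint swing_arm above 0.14 rad) or (y of square_tube in the frame of jig below 0 m and value of joint swing_arm below -0.14 rad))), for 0.05 s.
At the end, for the whole second after the job is handed in: the arm stands at the next hole away from the tube (0.2618 rad from the start, within 0.02 rad) with the pin home (within 2 mm of fully down), at rest; the tube and the tape measure within 15 mm of where they were (((y of square_tube in the frame of jig above 0 m and value of joint swing_arm between 0.2418 and 0.2818 rad) or (y of square_tube in the frame of jig below 0 m and value of joint swing_arm between -0.2818 and -0.2418 rad)) and value of joint index_pin below 0.002 m and velocity of joint swing_arm between -0.05 and 0.05 rad/s and distance of each of square_tube, tape_measure from where it was at the start of the episode below 0.015 m); the robot touches nothing.
It fails at once if the arm goes past the next hole (more than one and a half holes) or more than half a hole towards the tube ((y of square_tube in the frame of jig above 0 m and (value of joint swing_arm above 0.39 rad or value of joint swing_arm below -0.13 rad)) or (y of square_tube in the frame of jig below 0 m and (value of joint swing_arm below -0.39 rad or value of joint swing_arm above 0.13 rad))).
It fails at once if the pull ring is gripped or wrenched (the fingers press on it with more than 26 N) (contact force between the fingers and pull_ring above 26 N).
It fails at once if the tube or the tape measure is pushed 25 mm or lifted off the jig (distance of any of square_tube, tape_measure from where it was at the start of the episode above 0.025 m).
It fails at once if a tool or part lying on the bench is moved more than 25 mm (distance of any of chip_hammer, file_flat, magnet_square, spanner_17, bolt_m16, marker_1, gas_cup_1, gas_cup_2 from where it was at the start of the episode above 0.025 m).
It also fails if it takes over 42 s, if anything falls off the work surface, if the arm or the gripper's body presses on something with over 40 N, if the wrist force passes 120 N, or if a joint passes its speed limit or range.

## Robot

A 6-joint arm with a two-finger parallel gripper is mounted at the origin on a cart in front of the work surface, level with it; the furniture and walls round the work are solid. World frame = base frame: x ahead of the robot, y to its left, z up, the work surface at z = 0. Lengths are in m, angles in degrees, forces in N, time in s.
With the tool pointing down it reaches from about 0.4 to 0.825 m from the base axis. Payload 7 kg.
Tool frame: the origin (TCP) lies midway between the tips of the shut fingers; the grasp point (between the pads) lies 19 mm behind it (ctrl.grasp_offset is the distance from the TCP to the grasp point, in m); z points along the fingers, x is the direction in which the jaws open and shut, and the axes are right-handed (so a half turn about z gives the same grasp; the last joint's range is limited). The gripper opens to 88 mm and grips with 3 to 60 N. Pads are 19 mm wide; open, the fingers measure 130 mm over their backs; the gripper's body (78 mm by 193 mm) begins 47 mm behind the grasp point.
Start: joints at [81.194, 20.546, 0.682, 0, -70.136, -16.507], TCP at [0.289, 0.61, 0.227] pointing down, gripper open.
Joint ranges: [-176.03, 176.03], [-82.01, 121.73], [-58.28, 71.71], [-173.87, 95.51], [-174.79, -0.11], [-173.66, 173.66]. Speed limits (degrees/s): [136.94, 136.94, 172.46, 180, 180, 180].

## Interface

Orientations are given as [roll, pitch, yaw] about the fixed x, y, z axes, in that order (R = Rz(yaw) Ry(pitch) Rx(roll)).
In Python, from plant import sensors, snapshot, order, ctrl gives the robot as it stands.
- The arm moves only by the tool send_rows, never from a script. Its argument "commands" is a list of rows, each a list of 3 entries, a list of its own where there are three numbers: the closure, from 0 (fully open) to 1 (shut), then the shift along the world's x, y, z in units of 0.25 m (1.0 is 0.25 m), then the turn, a rotation vector about the world's x, y, z in units of 360 degrees (1.0 is 360 degrees). In form: [[hand, [x, y, z], [ax, ay, az]], ...]. A call has 1 to 12 rows; each row shifts and turns the pose as measured when the row begins; what a row does not reach is not made up. A row lasts 1/10 s, in which the tool goes at most 50 mm and 8.59 degrees, less where a joint would pass 70% of its speed; a pose out of reach is approached as far as the arm can. A call with a number of a shift or a turn outside -1 to 1 is refused whole. A call with a gripper value outside its range is refused whole. The fingers move at their own pace and stop on an object; the grip force is fixed at half the most. Time passes only in rows, so rows that do not move let the fingers close. It gives the time, the measured TCP pose, the force and the opening at its end, in the units of the state.
- sensors.get_obs(): the state, without advancing time (a new reading comes with each control period).
- snapshot(name): name is "scene" or "top" or "wrist"; returns a dict with "color" (420x560x3 uint8, blue, green, red), "z_map" (420x560 float32, m along the optical axis (not along the pixel's ray), 0 where there is no reading), "mtx" (3x3 intrinsics, pixels), "xyz" and "attitude" of the camera in the world. Camera axes: x right, y down, z forward; pixel columns grow to the right and rows downward; lengths in m; the calibration is good to about 2 mm. A picture is of the moment at which its call begins.
- order.close_job(): hands the job in, once; it reports no verdict.
The state is a dict: "clock": time; "joint_pos": joint angles; "qvel": joint speeds; "tau": joint torques, N m; "tool_pos": TCP position; "orientation": TCP orientation; "force": force on the tool from outside, world axes, zero at the start; "moment": the same for the moment, N m; "opening": finger opening in m.
Only numpy, scipy, OpenCV 4.12 (cv2) and the standard library are available. Lean on these libraries where they do the work, as an engineer would, in place of code of your own. Each camera call takes 0.05 s, during which the arm holds its last target.

## Working session

There is one attempt and no reset: what is moved stays moved. The work goes in short steps, Python scripts to look and compute and a tool call to move; the robot and the scene stay as the last step left them, time stands still between calls to the robot, and variables do not carry over. Pictures are saved under pics/ and viewed, and the job is handed in when it is done.

Besides the shell and the picture viewer there is one more tool, called after "Call:" in YAML: its name, and indented under it one key for each argument. send_rows: Moves the arm, as the interface text tells. Its arguments: {"type":"object","properties":{"commands":{"type":"array","items":{"type":"array"}}},"required":["commands"]}

```bash
mkdir -p pics; ls; cat > h.py <<'E'
import numpy as np,cv2
from plant import sensors,snapshot,order,ctrl
def save(n,f):
    s=snapshot(n); cv2.imwrite('pics/%s.png'%f,s['color']); np.savez('pics/%s.npz'%f,**{k:np.array(v) for k,v in s.items()}); return s
E
python3 - <<'E'
from h import *
print(sensors.get_obs())
for n in('scene','top','wrist'):
    s=save(n,n+'0'); print(n,s['xyz'],s['attitude'],s['mtx'])
E
```

```text
pics
{'clock': 0.0, 'joint_pos': array([ 8.11941982e+01,  2.05913333e+01,  6.33772280e-01, -1.95203538e-02,
       -7.01348834e+01, -1.65065279e+01]), 'qvel': array([ 0.03455812,  0.12698307, -0.01184339, -0.02367355, -0.03165384,
       -0.02729966]), 'tau': array([ 1.12585494e-03, -5.82714951e+01,  2.93047857e+01,  6.99664369e+00,
        6.93904716e-03, -1.66024356e-04]), 'tool_pos': array([0.2884216 , 0.60974316, 0.2256257 ]), 'orientation': array([-1.79991326e+02, -9.38486516e-02, -1.15318985e+02]), 'force': array([-0.11055523, -0.08626612, -0.83205084]), 'moment': array([ 0.01297583,  0.03742205, -0.02257817]), 'opening': 0.08748927457962054}
scene [-0.41160383 -0.80017709  0.99364856] [-126.25655116   -0.79637132  -53.82031898] [[522.29610929   0.         281.79012138]
 [  0.         522.29610929 210.14796441]
 [  0.           0.           1.        ]]
top [ 0.36306159 -0.08436029  1.3510334 ] [-1.70102653e+02 -3.09743775e-02 -9.14331956e+01] [[434.36330252   0.         282.58236313]
 [  0.         434.36330252 215.05973217]
 [  0.           0.           1.        ]]
wrist [0.35269455 0.58037347 0.38349755] [ 1.64932192e+02 -6.92203474e-02 -1.15371493e+02] [[350.24153721   0.         284.65180993]
 [  0.         350.24153721 213.90324077]
 [  0.           0.           1.        ]]
```

View pics/scene0.png

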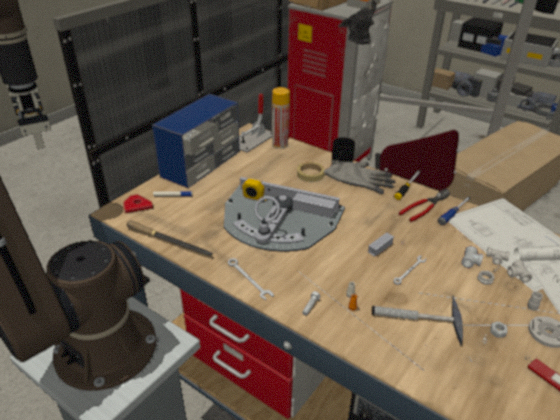

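View pics/top0.png

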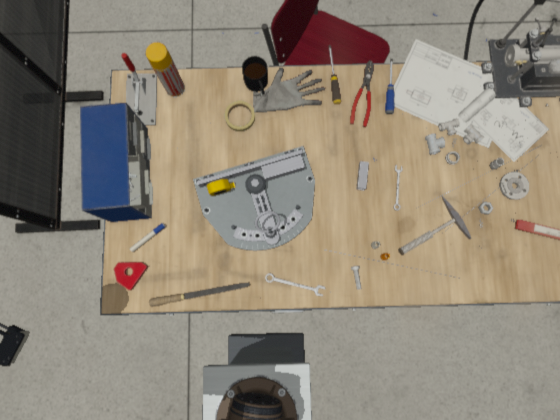

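View pics/wrist0.png

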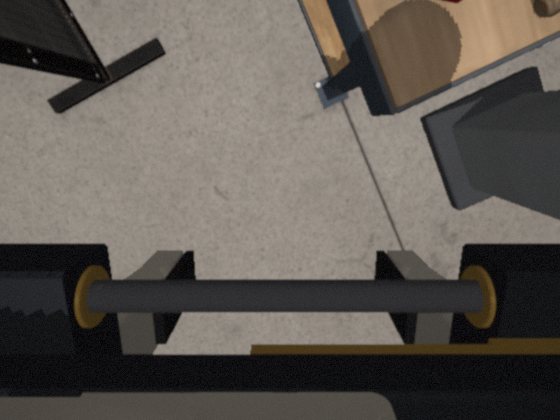

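```bash
cat >> h.py <<'E'
from scipy.spatial.transform import Rotation as Ro
def ld(f): return dict(np.load('pics/%s.npz'%f))
def pose(s): return Ro.from_euler('xyz',s['attitude'],degrees=True).as_matrix(),s['xyz']
def ray(s,u,v):
    R,t=pose(s); K=s['mtx']; d=R@np.array([(u-K[0,2])/K[0,0],(v-K[1,2])/K[1,1],1]); return t,d
def onz(s,u,v,z):
    t,d=ray(s,u,v); return t+d*(z-t[2])/d[2]
def proj(s,P):
    R,t=pose(s); c=(np.atleast_2d(P)-t)@R; K=s['mtx']; return np.c_[c[:,0]/c[:,2]*K[0,0]+K[0,2],c[:,1]/c[:,2]*K[1,1]+K[1,2]]
def cloud(s):
    R,t=pose(s);K=s['mtx'];z=s['z_map'];v,u=np.mgrid[:z.shape[0],:z.shape[1]]
    c=np.stack([(u-K[0,2])/K[0,0]*z,(v-K[1,2])/K[1,1]*z,z],-1); return c@R.T+t
def tri(s1,p1,s2,p2):
    a,d=ray(s1,*p1);b,e=ray(s2,*p2);d=d/np.linalg.norm(d);e=e/np.linalg.norm(e)
    m=np.linalg.lstsq(np.c_[d,-e],b-a,rcond=None)[0]; A=a+d*m[0];B=b+e*m[1]; return (A+B)/2,np.linalg.norm(A-B)
E
python3 - <<'E'
from h import *
t=ld('top0');s=ld('scene0')
cv2.imwrite('pics/topc.png',cv2.resize(t['color'][140:260,185:325],None,fx=5,fy=5,interpolation=cv2.INTER_CUBIC))
cv2.imwrite('pics/scenec.png',cv2.resize(s['color'][165:255,210:350],None,fx=5.5,fy=5.5,interpolation=cv2.INTER_CUBIC))
E
```

```text
(no output)
```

View pics/topc.png

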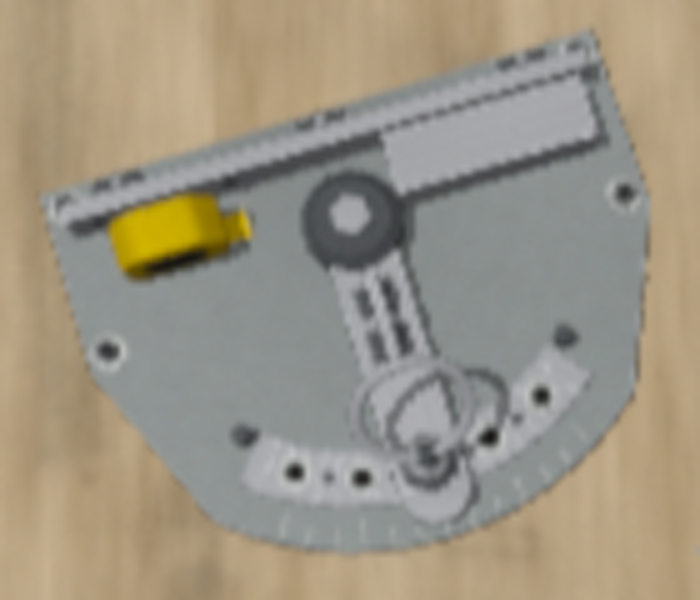

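View pics/scenec.png

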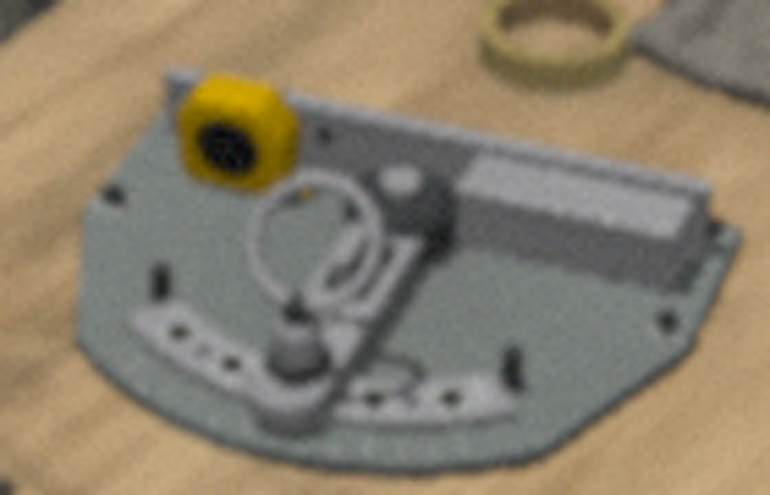

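```bash
cat > fit.py <<'E'
from h import *
t=ld('top0');s=ld('scene0')
def T(x,y): return (185+(x+.5)/5-.5,140+(y+.5)/5-.5)
def S(x,y): return (210+(x+.5)/5.5-.5,165+(y+.5)/5.5-.5)
ang=np.radians([-30,-15,15,30])  # swing angles of holes: -: jig +y (left)
loc=np.array([[-.16*np.cos(a),-.16*np.sin(a)] for a in ang])
ht=[T(293,472),T(360,478),T(488,438),T(540,395)]
hs=[S(180,332),S(231,364),S(374,399),S(450,398)]
W=[]
for a,b in zip(ht,hs):
    p,e=tri(t,a,s,b); print('tri',p.round(4),e.round(4),'top',onz(t,*a,.016).round(4),'sc',onz(s,*b,.016).round(4)); W.append((onz(t,*a,.016)+onz(s,*b,.016))[:2]/2)
W=np.array(W)
H=loc-loc.mean(0);G=W-W.mean(0)
th=np.arctan2((H[:,0]*G[:,1]-H[:,1]*G[:,0]).sum(),(H*G).sum())
R=np.array([[np.cos(th),-np.sin(th)],[np.sin(th),np.cos(th)]]);o=W.mean(0)-R@loc.mean(0)
print('yaw',np.degrees(th),'o',o,'res',(loc@R.T+o-W).round(4).tolist())
# pivot cap
for z in(.05,.06,.07): print('piv',z,onz(t,*T(350,213),z).round(4),onz(s,*S(400,180),z).round(4))
p,e=tri(t,T(350,213),s,S(400,180));print(p,e)
# fence direction
a=onz(t,*T(50,197),.055);b=onz(t,*T(590,37),.055);d=a-b;print('fence',a,b,np.degrees(np.arctan2(-d[0],d[1])))
a=onz(t,*T(393,190),.05);b=onz(t,*T(600,135),.05)
d=a-b;print('tube',np.degrees(np.arctan2(-d[0],d[1])))
C=cloud(t)
for x,y in((350,213),(490,140),(430,470),(220,500),(300,300),(395,410)):
    u,v=T(x,y);print('depth',x,y,C[int(round(v)),int(round(u))].round(4))
E
python3 fit.py
```

```text
tri [0.5413 0.0315 0.0116] 0.0037 top [0.5394 0.0325 0.016 ] sc [0.5383 0.0265 0.016 ]
tri [ 0.5361 -0.0097  0.0121] 0.0026 top [ 0.5347 -0.0089  0.016 ] sc [ 0.5332 -0.0138  0.016 ]
tri [ 0.5593 -0.0899  0.0117] 0.0028 top [ 0.5577 -0.0888  0.016 ] sc [ 0.5561 -0.0939  0.016 ]
tri [ 0.5852 -0.1226  0.0118] 0.0016 top [ 0.5839 -0.1218  0.016 ] sc [ 0.5815 -0.126   0.016 ]
yaw 15.950026733558225 o [ 0.69400469 -0.00901553] res [[-0.0001, 0.0004], [0.0001, -0.0003], [-0.0001, 0.0], [0.0001, -0.0001]]
piv 0.05 [ 0.6949 -0.0071  0.05  ] [ 0.6912 -0.012   0.05  ]
piv 0.06 [ 0.6923 -0.0077  0.06  ] [ 0.6795 -0.0203  0.06  ]
piv 0.07 [ 0.6898 -0.0083  0.07  ] [ 0.6678 -0.0287  0.07  ]
[ 0.69660477 -0.00730965  0.04490734] 0.0013056048803423478
fence [0.70829293 0.17675611 0.055     ] [ 0.80262805 -0.15841411  0.055     ] 15.719487759524448
tube 13.919682441640365
depth 350 213 [ 0.6959 -0.0083  0.0483]
depth 490 140 [ 0.7382 -0.0957  0.0492]
depth 430 470 [ 0.5314 -0.0546  0.0614]
depth 220 500 [0.5227 0.0773 0.0092]
depth 300 300 [0.6487 0.0265 0.0073]
depth 395 410 [ 0.5732 -0.0331  0.0299]
```

Call:
send_rows:
  commands:
    - [0,[0.05,-0.1,0.05],[0,0,0.005]]
    - [0,[0.05,-0.115,0.05],[0,0,0.005]]
    - [0,[0.05,-0.115,0.05],[0,0,0.005]]
    - [0,[0.05,-0.115,0.05],[0,0,0.005]]
    - [0,[0.05,-0.115,0.05],[0,0,0.005]]
    - [0,[0.05,-0.115,0.05],[0,0,0.005]]
    - [0,[0.05,-0.115,0.05],[0,0,0.005]]
    - [0,[0.05,-0.115,0.05],[0,0,0.005]]
    - [0,[0.05,-0.115,0],[0,0,0.005]]
    - [0,[0.05,-0.115,0],[0,0,0.005]]
    - [0,[0.05,-0.115,0],[0,0,0.005]]
    - [0,[0.05,-0.115,0],[0,0,0.005]]

```text
clock: 1.35
tool_pos: [0.4394, 0.256, 0.3246]
orientation: [-179.9, -0.5, -92.6]
force: [-0.1, -0.5, 0.9]
opening: 0.0878
```

Call:
send_rows:
  commands:
    - [1,[0.02,-0.115,0],[0,0,0.005]]
    - [1,[0.02,-0.115,0],[0,0,0.005]]
    - [1,[0.02,-0.115,0],[0,0,0.005]]
    - [1,[0.02,-0.115,0],[0,0,0.005]]
    - [1,[0.02,-0.115,0],[0,0,0.005]]
    - [1,[0.02,-0.115,0],[0,0,0.005]]
    - [1,[0.02,-0.115,0],[0,0,0.005]]
    - [1,[0.02,-0.115,0],[0,0,0.005]]
    - [1,[0.02,-0.115,0],[0,0,0.005]]
    - [1,[0.02,-0.115,0],[0,0,0.005]]
    - [1,[0,-0.1,0],[0,0,0]]
    - [1,[0,0,0],[0,0,0]]

```text
clock: 2.55
tool_pos: [0.4882, -0.0731, 0.323]
orientation: [179.9, -0.5, -73.9]
force: [0.3, 0.3, 0.7]
opening: 0.0012
```

```bash
python3 - <<'E'
from h import *
s=save('wrist','w1');o=sensors.get_obs();print(o['tool_pos'],o['orientation'],o['joint_pos'],o['opening'],s['xyz'],s['attitude'])
E
```

```text
[ 0.48823995 -0.07221766  0.32290646] [179.93455668  -0.47095162 -73.87499498] [ 14.84659425   0.09437585 -12.49475934   0.48382488 -77.46621936
  91.17291572] 0.0011849153699337177 [ 0.55614991 -0.05184851  0.48065494] [164.84248775  -0.5275914  -73.92921726]
```

View pics/w1.png

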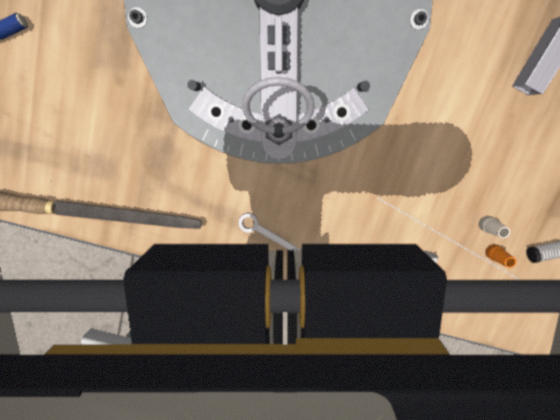

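```bash
python3 - <<'E'
from h import *
a=ld('wrist0')['color'][235:365,60:260];b=ld('w1')['color'][235:345,230:340]
a=cv2.resize(a,None,fx=3.9,fy=3.9,interpolation=cv2.INTER_CUBIC)
b=cv2.resize(b,None,fx=5,fy=5,interpolation=cv2.INTER_CUBIC)
cv2.imwrite('pics/a.png',cv2.convertScaleAbs(a,alpha=1.6));cv2.imwrite('pics/b.png',cv2.convertScaleAbs(b,alpha=1.6))
z=ld('wrist0')['z_map'];print(z[255:355:10,100:220:10].round(3))
z=ld('w1')['z_map'];print(z[240:345:8,262:310:4].round(3))
E
```

```text
[[0.09  1.322 1.321 1.317 1.322 1.318 0.158 0.158 0.16  0.162 1.32  1.318]
 [0.091 1.327 1.325 1.331 1.332 0.147 0.147 0.149 0.15  0.163 1.33  1.329]
 [0.089 0.096 1.339 0.137 0.138 0.138 0.137 0.141 0.147 0.162 1.34  1.338]
 [0.085 0.084 0.084 0.085 0.085 0.084 0.085 0.085 0.085 0.084 0.083 0.083]
 [0.082 0.083 0.084 0.082 0.083 0.081 0.083 0.084 0.084 0.083 0.083 0.083]
 [0.083 0.083 0.083 0.084 0.084 0.083 0.082 0.084 0.083 0.083 0.083 0.082]
 [0.088 0.096 0.104 0.108 0.116 0.125 0.126 0.134 0.147 1.384 1.384 1.383]
 [0.091 0.096 0.1   0.107 0.115 0.124 0.127 0.133 1.393 1.401 1.392 1.4  ]
 [0.091 0.095 0.102 0.108 0.116 0.124 0.128 1.407 1.41  1.412 1.41  1.409]
 [0.091 0.095 0.101 0.108 0.115 0.124 1.418 1.419 1.424 1.421 1.424 1.42 ]]
[[0.508 0.509 0.507 0.505 0.504 0.504 0.508 0.509 0.509 0.51  0.511 0.51 ]
 [0.089 0.089 0.514 0.511 0.513 0.511 0.512 0.506 0.506 0.508 0.089 0.   ]
 [0.083 0.083 0.157 0.157 0.16  0.161 0.516 0.16  0.518 0.156 0.088 0.084]
 [0.079 0.084 0.148 0.151 0.151 0.151 0.52  0.151 0.15  0.149 0.089 0.079]
 [0.075 0.084 0.086 0.143 0.144 0.143 0.523 0.143 0.143 0.149 0.083 0.077]
 [0.075 0.081 0.086 0.087 0.087 0.087 0.087 0.087 0.086 0.088 0.082 0.074]
 [0.076 0.08  0.083 0.083 0.083 0.084 0.084 0.083 0.084 0.084 0.081 0.   ]
 [0.075 0.078 0.083 0.083 0.083 0.083 0.083 0.083 0.083 0.083 0.079 0.075]
 [0.077 0.08  0.084 0.083 0.083 0.083 0.084 0.083 0.082 0.084 0.08  0.076]
 [0.077 0.08  0.088 0.126 0.126 0.126 1.49  0.125 0.124 0.115 0.079 0.078]
 [0.078 0.08  0.086 0.126 0.126 0.127 1.503 0.126 0.125 0.116 0.082 0.077]
 [0.077 0.086 0.108 0.127 0.128 0.127 1.516 0.127 0.127 0.115 0.089 0.078]
 [0.078 0.085 0.108 0.129 0.129 0.128 1.524 0.128 0.129 0.116 0.09  0.077]
 [0.076 0.076 0.077 0.076 0.078 0.077 0.076 0.076 0.076 0.076 0.076 0.077]]
```

View pics/a.png

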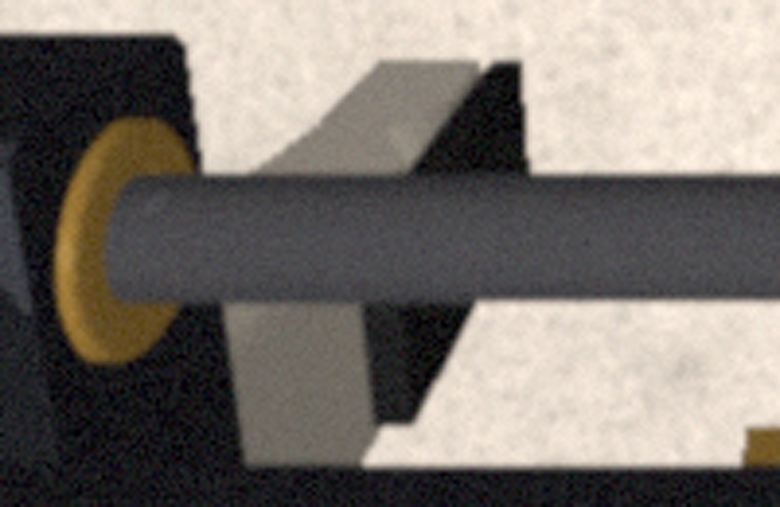

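View pics/b.png

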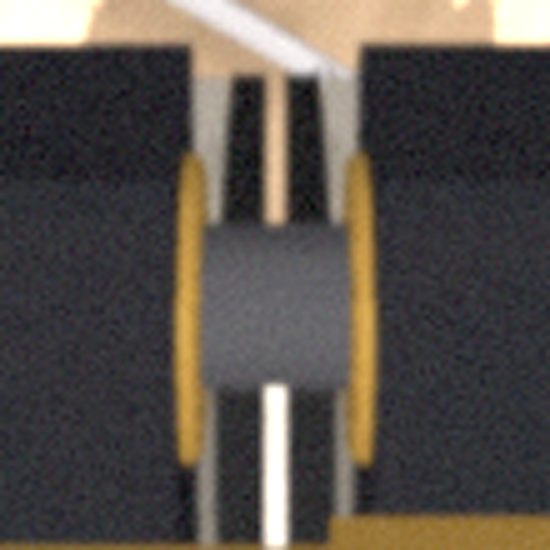

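```bash
cat > ov.py <<'E'
from h import *
import sys
JO=np.array([.694,-.0085]);JY=np.radians(15.95)
def jw(P,o=JO,y=JY):
    P=np.atleast_2d(P).astype(float); c,s=np.cos(y),np.sin(y)
    return np.c_[P[:,0]*c-P[:,1]*s+o[0],P[:,0]*s+P[:,1]*c+o[1],P[:,2]]
def model(sw=0,lift=0):
    a=np.linspace(0,2*np.pi,40,endpoint=False)
    r=lambda R:np.c_[-.136+R*np.cos(a)/2**.5,R*np.sin(a),.098+lift+R*np.cos(a)/2**.5]
    pts=np.r_[r(.03),r(.038),[[-.16,0,.064]]]
    c,s=np.cos(sw),np.sin(sw)
    pts=np.c_[pts[:,0]*c-pts[:,1]*s,pts[:,0]*s+pts[:,1]*c,pts[:,2]]
    h=[[-.16*np.cos(k),-.16*np.sin(k),.016] for k in np.radians([-30,-15,15,30])]
    return np.r_[pts,h]
def draw(f,box,fx,out,sw=0,lift=0):
    s=ld(f);x0,y0,x1,y1=box
    im=cv2.resize(s['color'][y0:y1,x0:x1],None,fx=fx,fy=fx,interpolation=cv2.INTER_CUBIC)
    for u,v in proj(s,jw(model(sw,lift))):
        cv2.circle(im,(int((u-x0+.5)*fx),int((v-y0+.5)*fx)),1,(0,0,255),-1)
    cv2.imwrite('pics/%s.png'%out,im)
if __name__=='__main__':
    draw('w1',(180,60,380,170),4,'ow')
    draw('top0',(225,180,315,250),8,'ot')
    draw('scene0',(230,185,320,250),8,'os')
E
python3 ov.py; python3 -c "
import cv2,numpy as np
a,b=[cv2.imread('pics/%s.png'%k) for k in('ot','os')]
b=cv2.resize(b,(a.shape[1],a.shape[0]));cv2.imwrite('pics/ob.png',cv2.resize(np.vstack([a,b]),None,fx=.53,fy=.53))"
```

```text
(no output)
```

View pics/ow.png

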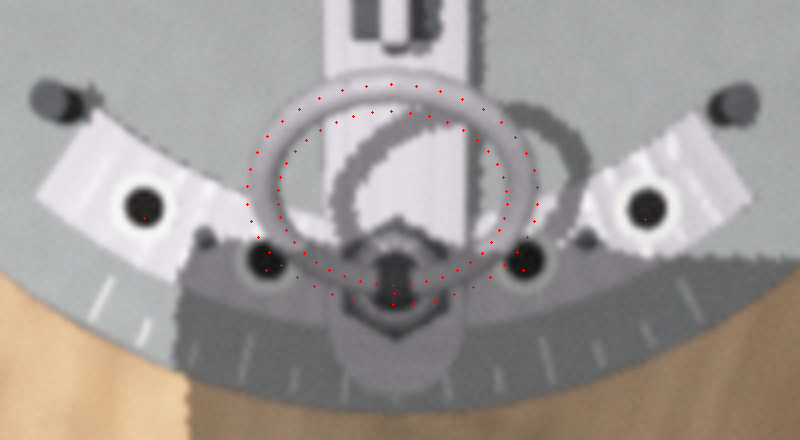

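View pics/ob.png

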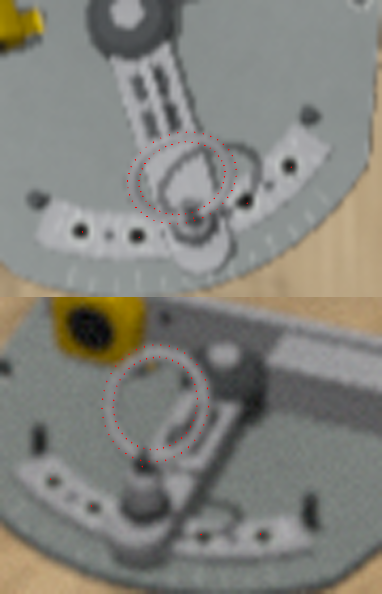

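Call:
send_rows:
  commands:
    - [1,[0,0,0],[0.003,-0.01,0]]
    - [1,[0,0,0],[0.003,-0.01,0]]
    - [1,[0,0,0],[0.003,-0.01,0]]
    - [1,[0,0,0],[0.003,-0.01,0]]
    - [1,[0,0,0],[0.003,-0.01,0]]
    - [1,[0,0,0],[0.003,-0.01,0]]
    - [1,[0,0,0],[0.003,-0.01,0]]
    - [1,[0,0,0],[0.003,-0.01,0]]
    - [1,[0,0,0],[0.003,-0.01,0]]
    - [1,[0,0,0],[0.003,-0.01,0]]
    - [1,[0,0,0],[0.003,-0.01,0]]
    - [1,[0,0,0],[0.002,-0.008,0]]

```text
clock: 3.8
tool_pos: [0.4882, -0.0633, 0.323]
orientation: [-133.9, 0.2, -73.6]
force: [0.2, 0.3, -0.1]
opening: 0.0006
```

```bash
cat > st.py <<'E'
from h import *
import sys
JO=np.array([.6964,-.0078]);JY=np.radians(15.95)
def st(sw=0.,lift=0.):
    o=sensors.get_obs();p=o['tool_pos'];R=Ro.from_euler('xyz',o['orientation'],degrees=True)
    y=JY+sw;c,s=np.cos(y),np.sin(y);d=p[:2]-JO
    a=np.array([d[0]*c+d[1]*s,-d[0]*s+d[1]*c,p[2]])   # arm frame
    q=a-[-.136,0,.098+lift]
    print('t',round(o['clock'],2),'tcp',p.round(4),'arm',a.round(4),'depth n',((q[0]-q[2])/2**.5).round(4),'u',((q[0]+q[2])/2**.5).round(4),'lat',q[1].round(4))
    T=np.array([[0,-1,0],[-.70711,0,-.70711],[.70711,0,-.70711]]).T  # cols x,y,z in arm frame
    T=Ro.from_euler('z',y).as_matrix()@T
    e=(Ro.from_matrix(T)*R.inv()).as_rotvec()/(2*np.pi)
    print('rot err units',e.round(4),'F',o['force'].round(2),'J',o['joint_pos'].round(1),'op',o['opening'])
if __name__=='__main__': st(*[float(x) for x in sys.argv[1:]])
E
python3 st.py
```

```text
t 3.8 tcp [ 0.4882 -0.0633  0.323 ] arm [-0.2154  0.0039  0.323 ] depth n -0.2152 u 0.1029 lat 0.0039
rot err units [-0.0014  0.0027 -0.0014] F [ 0.19  0.29 -0.05] J [ 13.7 -24.3 -42.7  -4.9 -25.6  96.1] op 0.0005946760886834672
```

Call:
send_rows:
  commands:
    - [1,[0.015,0.0025,-0.08],[-0.0005,0.001,-0.0005]]
    - [1,[0.015,0.0025,-0.08],[-0.0005,0.001,-0.0005]]
    - [1,[0.015,0.0025,-0.08],[0,0,0]]
    - [1,[0.015,0.0025,-0.08],[0,0,0]]
    - [1,[0.015,0.0025,-0.08],[0,0,0]]
    - [1,[0.015,0.0025,-0.08],[0,0,0]]
    - [1,[0.015,0.0025,-0.08],[0,0,0]]
    - [1,[0.01,0.0025,-0.08],[0,0,0]]
    - [1,[0.01,0.0025,-0.04],[0,0,0]]
    - [1,[0,0,0],[0,0,0]]

```text
clock: 4.8
tool_pos: [0.5156, -0.0496, 0.1548]
orientation: [-134.3, 0.5, -73.3]
force: [-0.3, -0.5, -0.3]
opening: 0.0008
```

```bash
python3 st.py; python3 - <<'E'
from h import *
save('wrist','w2');save('scene','s2')
import ov; ov.JO=np.array([.6964,-.0078]); ov.jw.__defaults__=(ov.JO,ov.JY)
ov.draw('w2',(0,0,560,420),1.4,'ow2'); ov.draw('s2',(190,120,350,240),5,'os2')
E
```

```text
t 4.8 tcp [ 0.5156 -0.0496  0.1548] arm [-0.1854  0.0095  0.1548] depth n -0.0751 u 0.0053 lat 0.0095
rot err units [-0.0018  0.0014 -0.002 ] F [-0.33 -0.51 -0.26] J [ -0.4  -4.2 -38.5 -48.3 -16.8 148.8] op 0.0008216178191172337
```

View pics/ow2.png

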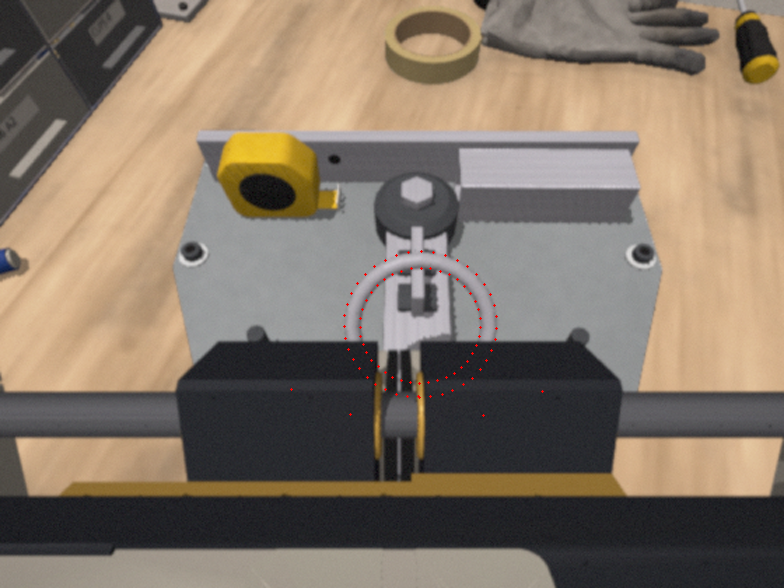

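View pics/os2.png

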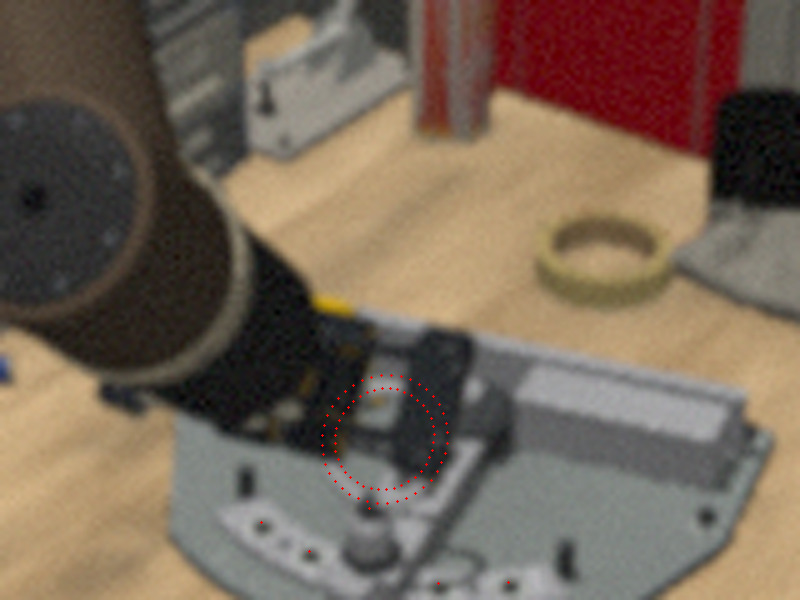

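Call:
send_rows:
  commands:
    - [1,[0.003,-0.009,0],[-0.002,0.006,-0.0005]]
    - [1,[0.003,-0.009,0],[-0.002,0.006,-0.0005]]
    - [1,[0.003,-0.009,0],[-0.002,0.006,-0.0005]]
    - [1,[0.002,-0.009,0],[-0.002,0.006,-0.0005]]
    - [1,[0,0,0],[-0.001,0.004,0]]
    - [1,[0,0,0],[0,0,0]]

```text
clock: 5.5
tool_pos: [0.516, -0.0554, 0.1603]
orientation: [-143.5, 0.1, -73.7]
force: [0.6, 1.6, -0.2]
opening: 0.0007
```

```bash
sed -i 's/T=np.array(.*$/A=np.radians(35);cc,ss=np.cos(A),np.sin(A);T=np.array([[0,-1,0],[-cc,0,-ss],[ss,0,-cc]]).T/' st.py; python3 st.py
```

```text
t 5.5 tcp [ 0.516  -0.0554  0.1603] arm [-0.1865  0.0038  0.1603] depth n -0.0798 u 0.0084 lat 0.0038
rot err units [-0.0013  0.0039 -0.0011] F [ 0.55  1.63 -0.19] J [ 14.5  -6.  -49.2  -6.3 -10.4  97.6] op 0.0007173671772209505
```

Call:
send_rows:
  commands:
    - [1,[0,0,0],[-0.0025,0.0085,-0.0005]]
    - [1,[0,0,0],[-0.0025,0.0085,-0.0005]]
    - [1,[0,0,0],[0.01,0.003,-0.018]]
    - [1,[0,0,0],[0.01,0.003,-0.018]]
    - [1,[0,0,0],[0.01,0.003,-0.018]]
    - [1,[0,0,0],[0.01,0.003,-0.018]]
    - [1,[0,0,0],[0.01,0.003,-0.018]]
    - [1,[0,0,0],[0.01,0.003,-0.018]]
    - [1,[0,0,0],[0.01,0.003,-0.018]]
    - [1,[0,0,0],[0.01,0.003,-0.018]]
    - [1,[0,0,0],[0.01,0.003,-0.018]]
    - [1,[0,0,0],[0.01,0.003,-0.018]]

```text
clock: 6.7
tool_pos: [0.5166, -0.0474, 0.17]
orientation: [-172.5, 30.3, -149.6]
force: [0.4, -1.2, 0.1]
opening: 0.0003
```

```bash
cat > st.py <<'E'
from h import *
import sys
JO=np.array([.6964,-.0078]);JY=np.radians(15.95)
def st(sw=0.,lift=0.,A=30,yawoff=0.):
    # arm frame at swing sw; hand yaw = arm yaw + yawoff(deg)
    o=sensors.get_obs();p=o['tool_pos'];R=Ro.from_euler('xyz',o['orientation'],degrees=True)
    y=JY+sw;c,s=np.cos(y),np.sin(y);d=p[:2]-JO
    a=np.array([d[0]*c+d[1]*s,-d[0]*s+d[1]*c,p[2]])
    q=a-[-.136,0,.098+lift]
    zt=Ro.from_euler('z',-y).apply(R.apply([0,0,1]))  # tool axis in arm frame
    n=np.array([1,0,-1])/2**.5
    k=-(q@n)/(zt@n); x=q+zt*k   # crossing of finger axis with ring plane
    print('t',round(o['clock'],2),'tcp',p.round(4),'arm',a.round(4),'| through ring by',round(-k,4),'cross u',round((x[0]+x[2])/2**.5,4),'lat',x[1].round(4))
    A=np.radians(float(A));cc,ss=np.cos(A),np.sin(A)
    T=np.array([[0,-1,0],[-cc,0,-ss],[ss,0,-cc]]).T@Ro.from_euler('z',90,degrees=True).as_matrix()
    T=Ro.from_euler('z',y+np.radians(yawoff)).as_matrix()@T
    e=(Ro.from_matrix(T)*R.inv()).as_rotvec()/(2*np.pi)
    print('toolz arm',zt.round(3),'rot err',e.round(4),'F',o['force'].round(2),'J',o['joint_pos'].round(1))
if __name__=='__main__': st(*[float(x) for x in sys.argv[1:]])
E
python3 st.py
```

```text
t 6.7 tcp [ 0.5166 -0.0474  0.17  ] arm [-0.1838  0.0113  0.17  ] | through ring by -0.0872 cross u -0.0038 lat 0.0111
toolz arm [ 0.517 -0.002 -0.856] rot err [ 0.0164  0.0078 -0.0297] F [ 0.39 -1.16  0.06] J [ 16.9  -6.3 -48.    2.1 -17.2   9.6]
```

Call:
send_rows:
  commands:
    - [1,[0.006,-0.022,0],[0.008,0.004,-0.015]]
    - [1,[0.006,-0.022,0],[0.008,0.004,-0.015]]
    - [1,[0,0,0],[0,0,0]]

```text
clock: 7.0
tool_pos: [0.5194, -0.0568, 0.1721]
orientation: [179.7, 30.2, -164.8]
force: [0.4, 0.0, 0.1]
opening: 0.0004
```

```bash
python3 st.py;python3 - <<'E'
from h import *
save('wrist','w3');save('scene','s3')
import ov; ov.JO=np.array([.6964,-.0078]); ov.jw.__defaults__=(ov.JO,ov.JY)
ov.draw('w3',(0,0,560,420),1.4,'ow3'); ov.draw('s3',(190,120,350,240),5,'os3')
E
```

```text
t 7.0 tcp [ 0.5194 -0.0568  0.1721] arm [-0.1836  0.0015  0.1721] | through ring by -0.089 cross u -0.004 lat 0.0015
toolz arm [ 0.503 -0.001 -0.864] rot err [-0.001   0.0004  0.0017] F [0.35 0.   0.05] J [ 14.9  -5.5 -45.1  -1.4 -20.2   1.5]
```

View pics/ow3.png

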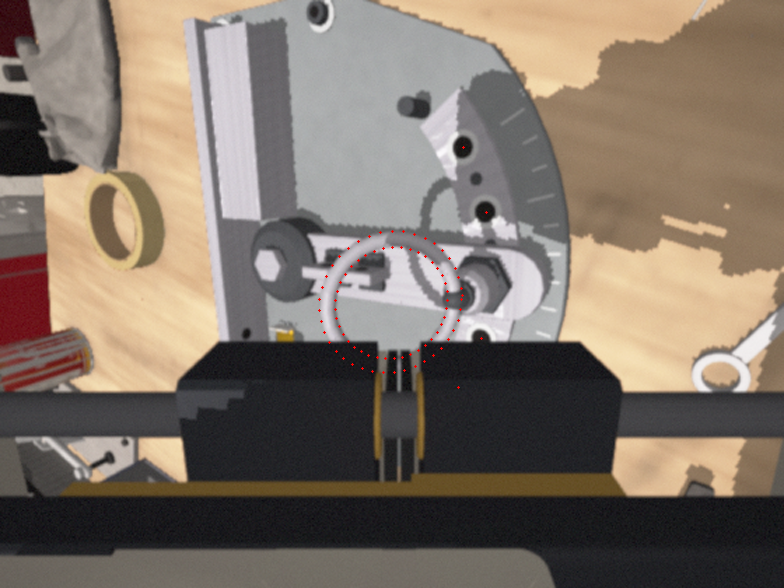

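View pics/os3.png

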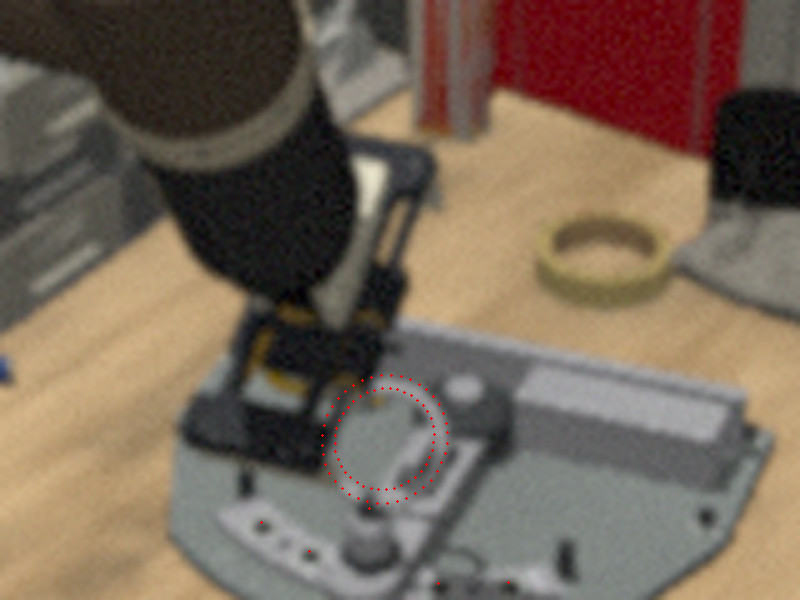

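Call:
send_rows:
  commands:
    - [1,[0.025,0.006,-0.043],[0,0,0.0005]]
    - [1,[0.025,0.006,-0.043],[0,0,0.0005]]
    - [1,[0.025,0.006,-0.043],[0,0,0.0005]]
    - [1,[0.025,0.006,-0.043],[0,0,0]]
    - [1,[0.025,0.006,-0.043],[0,0,0]]
    - [1,[0.025,0.006,-0.043],[0,0,0]]
    - [1,[0,0,0],[0,0,0]]

```text
clock: 7.8
tool_pos: [0.5571, -0.0456, 0.1055]
orientation: [-179.6, 30.5, -162.7]
force: [-0.3, -0.4, 0.6]
opening: 0.0006
```

```bash
python3 st.py;python3 - <<'E'
from h import *
save('wrist','w4');save('scene','s4')
import ov; ov.JO=np.array([.6964,-.0078]); ov.jw.__defaults__=(ov.JO,ov.JY)
ov.draw('w4',(0,0,560,420),1.4,'ow4'); ov.draw('s4',(190,120,350,240),5,'os4')
E
```

```text
t 7.8 tcp [ 0.5571 -0.0456  0.1055] arm [-0.1443  0.0019  0.1055] | through ring by -0.0115 cross u -0.0035 lat 0.002
toolz arm [ 0.508  0.005 -0.861] rot err [ 0.0005  0.0017 -0.0032] F [-0.33 -0.42  0.59] J [ 14.6   4.9 -44.9  -5.9  -9.7   8.2]
```

View pics/ow4.png

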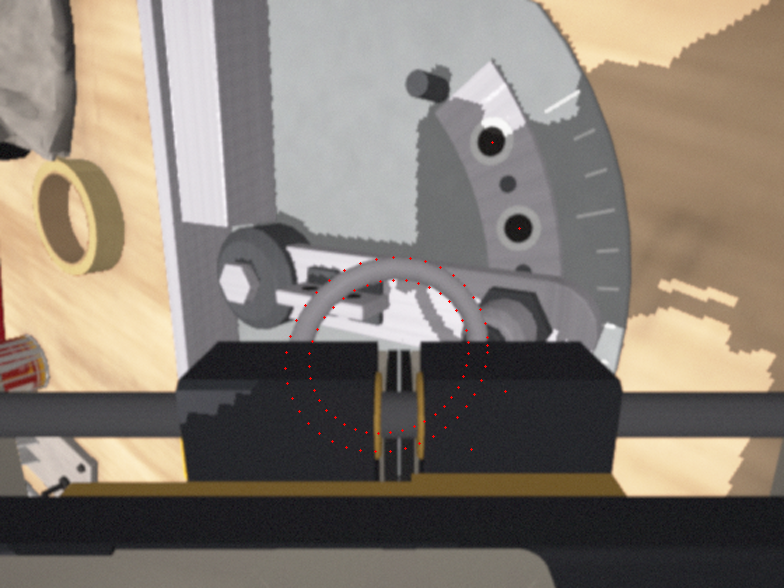

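View pics/os4.png

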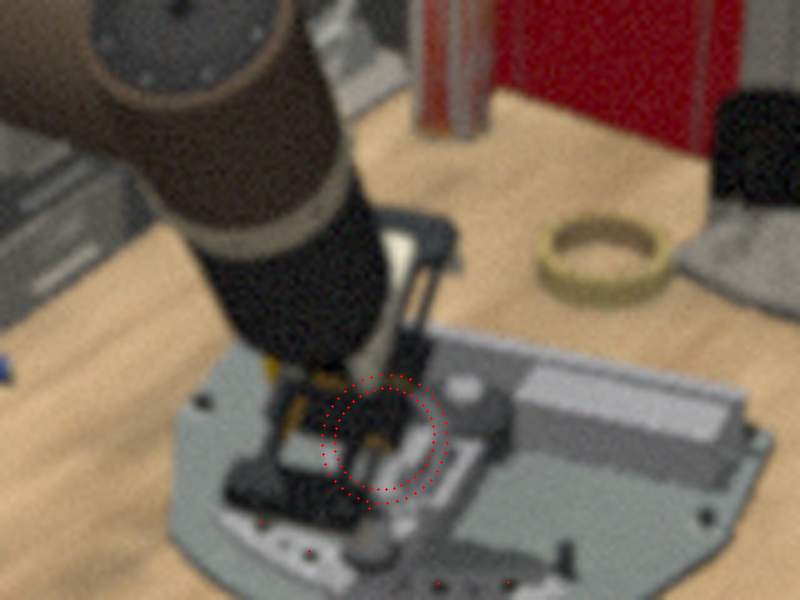

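Call:
send_rows:
  commands:
    - [1,[0,0,0],[0,0,-0.006]]
    - [1,[0,0,0],[0,0,-0.007]]
    - [1,[0,0,0],[0,0,-0.007]]
    - [1,[0,0,0],[0,0,-0.007]]
    - [1,[0,0,0],[0,0,-0.007]]
    - [1,[0,0,0],[0,0,0]]

```text
clock: 8.5
tool_pos: [0.5604, -0.0632, 0.1265]
orientation: [178.5, 29.6, -174.0]
force: [-0.5, -0.4, -0.6]
opening: 0.0004
```

```bash
python3 st.py 0 0 30 -12
```

```text
t 8.5 tcp [ 0.5604 -0.0632  0.1265] arm [-0.146  -0.0159  0.1265] | through ring by -0.0283 cross u 0.0056 lat -0.0176
toolz arm [ 0.49  -0.059 -0.869] rot err [-0.0035 -0.0015 -0.0079] F [-0.49 -0.45 -0.61] J [ 10.1   2.4 -57.3  34.9  -0.9 -38.5]
```

```bash
cat > kin.py <<'E'
import numpy as np
from scipy.spatial.transform import Rotation as Ro
from scipy.optimize import least_squares
D=[([81.194,20.591,.634,-.02,-70.135,-16.507],[.28842,.60974,.22563],[-179.99,-.094,-115.319]),
([14.847,.094,-12.495,.484,-77.466,91.173],[.48824,-.07222,.32291],[179.934,-.471,-73.875]),
([13.7,-24.3,-42.7,-4.9,-25.6,96.1],[.4882,-.0633,.323],[-133.9,.2,-73.6]),
([-.4,-4.2,-38.5,-48.3,-16.8,148.8],[.5156,-.0496,.1548],[-134.3,.5,-73.3]),
([14.5,-6.,-49.2,-6.3,-10.4,97.6],[.516,-.0554,.1603],[-143.5,.1,-73.7]),
([16.9,-6.3,-48.,2.1,-17.2,9.6],[.5166,-.0474,.17],[-172.5,30.3,-149.6]),
([14.9,-5.5,-45.1,-1.4,-20.2,1.5],[.5194,-.0568,.1721],[179.7,30.2,-164.8]),
([14.6,4.9,-44.9,-5.9,-9.7,8.2],[.5571,-.0456,.1055],[-179.6,30.5,-162.7]),
([10.1,2.4,-57.3,34.9,-.9,-38.5],[.5604,-.0632,.1265],[178.5,29.6,-174.0])]
r=lambda a,d:Ro.from_euler(a,d,degrees=True).as_matrix()
def chain(q,s4,s6):
    R1=r('z',q[0]);R2=R1@r('y',q[1]);R3=R2@r('y',-q[2]);R4=R3@r('x',s4*q[3]);R5=R4@r('y',-q[4]);R6=R5@r('x',s6*q[5])
    return R1,R2,R3,R4,R5,R6
def fit():
    best=None
    for s4 in(1,-1):
        for s6 in(1,-1):
            Rt=[chain(q,s4,s6)[5].T@r('xyz',o) for q,p,o in D]
            m=Ro.from_matrix(Rt).mean(); e=max(np.degrees((m.inv()*Ro.from_matrix(x)).magnitude()) for x in Rt)
            print(s4,s6,'rot spread deg',round(e,2))
            if best is None or e<best[0]: best=(e,s4,s6,m.as_matrix())
    return best
def A(q,s4,s6):
    R1,R2,R3,R4,R5,R6=chain(q,s4,s6)
    return np.c_[R1[:,1],np.array([0,0,1]),R1[:,0],R2[:,[2]],R3[:,[0,2]],R5[:,[0]]]  # y off, h, x off, l1 z, fore x,z, wrist x
def fitpos():
    e,s4,s6,T=fit()
    M=np.vstack([A(q,s4,s6) for q,_,_ in D]);b=np.concatenate([p for _,p,_ in D])
    w,res,rk,sv=np.linalg.lstsq(M,b,rcond=None)
    return s4,s6,T,w,(M@w-b).reshape(-1,3),rk
if __name__=='__main__':
    s4,s6,T,w,res,rk=fitpos();print(s4,s6,T.round(3),w.round(4),rk);print((res*1e3).round(1))
E
python3 kin.py
```

```text
1 1 rot spread deg 137.6
1 -1 rot spread deg 91.61
-1 1 rot spread deg 121.08
-1 -1 rot spread deg 0.1
-1 -1 [[ 0.  0.  1.]
 [-0.  1. -0.]
 [-1. -0.  0.]] [-0.1752  0.0512  0.1395  0.4485  0.3208  0.0758  0.2058] 7
[[-19.7 -19.6   1.4]
 [ 11.1  21.5 -25. ]
 [-29.4   2.6 -35.1]
 [ 38.3 -85.1  81.8]
 [ 11.5  15.    7.1]
 [  0.5  19.   -6. ]
 [  4.1  16.5   1.6]
 [ 15.8  17.4  19.2]
 [-49.8 -25.7 -45. ]]
```

```bash
sed -i 's/return np.c_\[R1.*$/return np.c_[R1[:,1],np.array([0,0,1]),R1[:,0],R2[:,[2]],R3[:,[0,2]],R4[:,[1,2]],R5[:,[0,2]]]/' kin.py; python3 kin.py
```

```text
1 1 rot spread deg 137.6
1 -1 rot spread deg 91.61
-1 1 rot spread deg 121.08
-1 -1 rot spread deg 0.1
-1 -1 [[ 0.  0.  1.]
 [-0.  1. -0.]
 [-1. -0.  0.]] [ 6.000e-04  1.987e-01  4.000e-04  6.008e-01  4.632e-01  2.000e-04
 -1.923e-01  2.000e-04  3.776e-01  0.000e+00] 10
[[-0.1 -0.1  0.1]
 [ 0.1  0.1 -0. ]
 [ 0.1  0.   0.1]
 [ 0.1 -0.  -0. ]
 [-0.2 -0.3  0.1]
 [-0.1 -0.2 -0. ]
 [-0.3 -0.2 -0.3]
 [ 0.1  0.4  0.3]
 [ 0.2  0.1 -0.2]]
```

```bash
cat > ik.py <<'E'
from kin import *
import io,contextlib
with contextlib.redirect_stdout(io.StringIO()): S4,S6,T,W,_,_=fitpos()
LO=np.array([-176,-82,-58.2,-173.8,-174.7,-.2]);LO=np.array([-176.03,-82.01,-58.28,-173.87,-174.79,-173.66]);HI=np.array([176.03,121.73,71.71,95.51,-.11,173.66])
def fk(q): return A(q,S4,S6)@W, chain(q,S4,S6)[5]@T
JO=np.array([.6964,-.0078]);JY=np.radians(15.95)
def hook(sw,lift,depth,u,Adeg,yawoff,jaw='u'):
    """TCP pose: finger axis crosses ring plane at u (lat 0), tip depth beyond along tool z"""
    Aa=np.radians(Adeg);cc,ss=np.cos(Aa),np.sin(Aa)
    M=np.array([[0,-1,0],[-cc,0,-ss],[ss,0,-cc]]).T
    if jaw=='u': M=M@r('z',90)
    if jaw=='-u': M=M@r('z',-90)
    if jaw=='-y': M=M@r('z',180)
    M=r('z',yawoff)@M
    p=np.array([-.136,0,.098+lift])+u*np.array([1,0,1])/2**.5+depth*M[:,2]
    Z=r('z',np.degrees(JY+sw)); return Z@p+[JO[0],JO[1],0],Z@M
def ik(p,R,q0):
    def f(q):
        P,Q=fk(q);return np.r_[(P-p)*1000,Ro.from_matrix(R@Q.T).as_rotvec()*180/np.pi]
    s=least_squares(f,np.clip(q0,LO+.1,HI-.1),bounds=(LO,HI),x_scale=10); return s.x,np.abs(s.fun).max()
def allik(p,R,n=40,seed=0):
    g=np.random.default_rng(seed);out=[]
    for _ in range(n):
        q0=np.array([g.uniform(-40,40),g.uniform(-30,60),g.uniform(-58,60),g.uniform(-170,95),g.uniform(-120,-1),g.uniform(-170,170)])
        q,e=ik(p,R,q0)
        if e<.05 and not any(np.abs(q-x).max()<1 for x in out): out.append(q)
    return out
if __name__=='__main__':
    for Ad in(30,40,45,50,60):
        for jaw in('u','-u'):
          for nm,a in(('s',(0,0,.025,0,Ad,0,jaw)),('e',(-.2618,.013,.025,.007,Ad,0,jaw))):
            for q in allik(*hook(*a),n=25): print(Ad,jaw,nm,q.round(1))
E
python3 ik.py
```

```text
30 u s [ 14.6  10.  -44.   -6.4  -6.    7.5]
30 -u s [  14.6   10.   -44.1   -6.3   -6.  -172.6]
40 u s [  3.3   9.8 -33.6 -48.3 -10.8  57.5]
40 -u s [   3.3    9.8  -33.6  -48.3  -10.8 -122.5]
45 u s [ -8.4  10.6 -30.8 -70.3 -18.1  87.1]
45 -u s [ -8.5  10.6 -30.8 -70.3 -18.1 -92.9]
50 u s [-19.5  12.5 -31.8 -86.8 -26.4 111. ]
50 u e [ -10.9    7.5  -35.1 -102.3   -9.2  110.1]
50 -u s [-19.5  12.5 -31.8 -86.8 -26.4 -69. ]
50 -u e [ -10.9    7.5  -35.1 -102.4   -9.3  -69.7]
60 u s [ -35.3   19.7  -37.7 -105.5  -44.5  143.1]
60 u e [ -33.8   16.9  -50.4 -133.2  -42.6  161. ]
60 -u s [ -35.3   19.7  -37.7 -105.5  -44.5  -36.8]
60 -u e [ -33.8   16.9  -50.4 -133.2  -42.6  -19. ]
```

```bash
cat > plan.py <<'E'
from ik import *
for Ad in(48,52,56):
  for y0,y1 in((0,0),(0,8),(0,15),(8,15),(10,20),(10,10)):
    q=None;ok=True;J=[];
    ss=allik(*hook(0,0,-.08,0,Ad,y0),n=12)
    if not ss: print(Ad,y0,'none');continue
    q=ss[0]
    for st in [(0,0,.025,0,y0),(0,0,.025,.007,y0),(0,.013,.025,.007,y0)]+[(-.2618*k/5,.013,.025,.007,y0+(y1-y0)*k/5) for k in range(1,6)]+[(-.2618,0,.025,0,y1),(-.2618,0,-.08,0,y1)]:
        q2,e=ik(*hook(st[0],st[1],st[2],st[3],Ad,st[4]),q)
        if e>.1: ok=False;break
        J.append(q2);q=q2
    J=np.array([ss[0]]+J)
    print(Ad,y0,y1,ok,'start',ss[0].round(0),'min',J.min(0).round(0),'max',J.max(0).round(0))
E
python3 plan.py
```

```text
48 0 0 False start [-10.  -3. -37. -60. -22.  76.] min [-15.  -3. -37. -81. -23.  76.] max [ -1.  12. -30. -60.  -6. 102.]
48 0 8 False start [-10.  -3. -37. -60. -22.  76.] min [-15.  -3. -37. -89. -23.  76.] max [ -1.  12. -30. -60.  -7. 102.]
48 0 15 True start [-10.  -3. -37. -60. -22.  76.] min [-15.  -6. -42. -84. -23.  60.] max [  4.  12. -30. -52. -12. 102.]
48 8 15 True start [-19.   0. -33. -62. -35.  90.] min [-19.  -6. -42. -84. -35.  60.] max [  4.  13. -28. -52. -12. 105.]
48 10 20 True start [-21.   2. -32. -62. -38.  92.] min [-21.  -3. -37. -80. -38.  79.] max [ -9.  14. -28. -61. -23. 105.]
48 10 10 False start [-21.   2. -32. -62. -38.  92.] min [-21.   2. -33. -87. -38.  86.] max [ -3.  14. -28. -62. -11. 105.]
52 0 0 False start [-22.  -1. -37. -74. -30.  97.] min [ -25.   -1.  -43. -123.  -30.   97.] max [-18.  14. -32. -74. -18. 142.]
52 0 8 True start [-22.  -1. -37. -74. -30.  97.] min [ -23.   -7.  -42. -106.  -30.   73.] max [  1.  14. -32. -68.  -6. 127.]
52 0 15 True start [-22.  -1. -37. -74. -30.  97.] min [-23.  -4. -39. -96. -30.  93.] max [-15.  14. 
[... 465 characters left out ...]
 -48. -131.  -38.  114.] max [-21.  16. -34. -84. -18. 157.]
56 0 8 True start [-32.   2. -38. -84. -38. 114.] min [ -32.   -3.  -43. -116.  -38.  113.] max [-23.  16. -34. -84. -26. 144.]
56 0 15 True start [-32.   2. -38. -84. -38. 114.] min [ -32.   -0.  -41. -105.  -38.  113.] max [-25.  16. -34. -84. -33. 136.]
56 8 15 True start [-35.   6. -34. -78. -46. 116.] min [ -35.   -0.  -41. -105.  -46.  113.] max [-25.  18. -30. -78. -33. 136.]
56 10 20 True start [-35.   7. -33. -77. -48. 116.] min [-35.   2. -38. -98. -48. 114.] max [-24.  18. -30. -77. -36. 132.]
56 10 10 True start [-35.   7. -33. -77. -48. 116.] min [ -35.   -3.  -43. -112.  -48.  113.] max [-24.  18. -30. -77. -29. 141.]
```

```bash
cat > path.py <<'E'
from ik import *
q=np.array([10.1,2.4,-57.3,34.9,-.9,-38.5])
def pose(p,Ad,az,roll=90):
    Aa=np.radians(Ad);cc,ss=np.cos(Aa),np.sin(Aa)
    M=np.array([[0,-1,0],[-cc,0,-ss],[ss,0,-cc]]).T@r('z',roll)
    return np.array(p),r('z',az)@M
def run(q,wps,n=8):
    (p0,a0,z0,r0)=wps[0]
    for (p1,a1,z1,r1) in wps[1:]:
        for k in range(1,n+1):
            t=k/n;q2,e=ik(*pose(np.array(p0)+t*(np.array(p1)-p0),a0+t*(a1-a0),z0+t*(z1-z0),r0+t*(r1-r0)),q)
            if k%4==0 or e>.1: print(k,p1,a1,z1,q2.round(0),round(e,2))
            q=q2
        p0,a0,z0,r0=p1,a1,z1,r1
    return q
P,Rr=hook(0,0,-.08,0,52,3);print('goal',P.round(4),Ro.from_matrix(Rr).as_euler('xyz',degrees=True).round(1))
c=[.5604,-.0632,.1265]
run(q,[(c,29.6,6,90),([.52,-.08,.27],8,19,90),([.49,-.08,.27],40,60,90),(P,52,19,90)])
print()
run(q,[(c,29.6,6,90),([.52,-.08,.27],8,19,90),([.49,-.08,.27],52,19,90),(P,52,19,90)])
E
python3 path.py
```

```text
goal [ 0.506  -0.0656  0.1473] [-180.   52. -161.]
4 [0.52, -0.08, 0.27] 8 19 [ 13.  -1. -33.   0. -39.  -1.] 0.0
8 [0.52, -0.08, 0.27] 8 19 [ 12.   0. -19.  -1. -63.   8.] 0.0
4 [0.49, -0.08, 0.27] 40 60 [  1.  -4. -20. -18. -56.  46.] 0.0
8 [0.49, -0.08, 0.27] 40 60 [-20.   3. -12. -42. -73.  92.] 0.0
4 [ 0.50601155 -0.06564465  0.14725292] 52 19 [-22.  -0. -24. -52. -53.  90.] 0.0
8 [ 0.50601155 -0.06564465  0.14725292] 52 19 [-24.   0. -35. -73. -34. 100.] 0.0

4 [0.52, -0.08, 0.27] 8 19 [ 13.  -1. -33.   0. -39.  -1.] 0.0
8 [0.52, -0.08, 0.27] 8 19 [ 12.   0. -19.  -1. -63.   8.] 0.0
4 [0.49, -0.08, 0.27] 52 19 [  9. -12. -33.  -8. -40.  15.] 0.0
8 [0.49, -0.08, 0.27] 52 19 [-12. -15. -33. -47. -33.  62.] 0.0
4 [ 0.50601155 -0.06564465  0.14725292] 52 19 [-17.  -8. -34. -60. -33.  79.] 0.0
8 [ 0.50601155 -0.06564465  0.14725292] 52 19 [-24.   0. -35. -73. -34. 100.] 0.0
```

```bash
cat > d.py <<'E'
import sys
from ik import *
from plant import sensors
def pose(p,Ad,az):
    Aa=np.radians(Ad);cc,ss=np.cos(Aa),np.sin(Aa)
    M=np.array([[0,-1,0],[-cc,0,-ss],[ss,0,-cc]]).T@r('z',90)
    return np.array(p),r('z',az)@M
def delta(P,R):
    o=sensors.get_obs();Rc=r('xyz',o['orientation'])
    print('t',round(o['clock'],2),'shift',((P-o['tool_pos'])/.25).round(3),'rot',(Ro.from_matrix(R@Rc.T).as_rotvec()/2/np.pi).round(4),'J',o['joint_pos'].round(0),'F',o['force'].round(1),'tcp',o['tool_pos'].round(4))
if __name__=='__main__':
    a=[float(x) for x in sys.argv[2:]]
    if sys.argv[1]=='p': delta(*pose(a[:3],a[3],a[4]))
    else: delta(*hook(*a))   # sw lift depth u A yawoff
E
python3 d.py p .52 -.08 .27 8 19
```

```text
t 8.5 shift [-0.162 -0.067  0.574] rot [-0.0169  0.0577  0.0342] J [ 10.   2. -57.  35.  -1. -38.] F [-0.5 -0.4 -0.6] tcp [ 0.5604 -0.0632  0.1265]
```

Call:
send_rows:
  commands:
    - [1,[-0.01,-0.005,0.05],[-0.002,0.006,0.002]]
    - [1,[-0.01,-0.005,0.05],[-0.002,0.006,0.002]]
    - [1,[-0.018,-0.007,0.065],[-0.002,0.006,0.004]]
    - [1,[-0.018,-0.007,0.065],[-0.002,0.006,0.004]]
    - [1,[-0.018,-0.007,0.065],[-0.002,0.006,0.004]]
    - [1,[-0.018,-0.007,0.065],[-0.002,0.006,0.004]]
    - [1,[-0.018,-0.007,0.065],[-0.002,0.006,0.004]]
    - [1,[-0.018,-0.007,0.065],[-0.002,0.006,0.004]]

```text
clock: 9.3
tool_pos: [0.5259, -0.0788, 0.2489]
orientation: [-178.8, 12.4, -161.8]
force: [0.5, -0.8, -0.1]
opening: 0.0004
```

```bash
python3 d.py p .52 -.08 .27 8 19;python3 d.py p .49 -.08 .27 52 19
```

```text
t 9.3 shift [-0.024 -0.005  0.084] rot [-0.0008  0.0127  0.0027] J [ 13.  -1. -24.  -0. -54.   5.] F [ 0.5 -0.8 -0.1] tcp [ 0.5259 -0.0788  0.2489]
t 9.3 shift [-0.144 -0.005  0.084] rot [ 0.0379 -0.1033  0.0038] J [ 13.  -1. -24.  -0. -54.   5.] F [ 0.5 -0.8 -0.1] tcp [ 0.5259 -0.0788  0.2489]
```

Call:
send_rows:
  commands:
    - [1,[-0.012,0,0.008],[0.003,-0.008,0.0003]]
    - [1,[-0.012,0,0.008],[0.003,-0.008,0.0003]]
    - [1,[-0.012,0,0.008],[0.003,-0.008,0.0003]]
    - [1,[-0.012,0,0.008],[0.003,-0.008,0.0003]]
    - [1,[-0.012,0,0.008],[0.003,-0.008,0.0003]]
    - [1,[-0.012,0,0.008],[0.003,-0.008,0.0003]]
    - [1,[-0.012,0,0.008],[0.003,-0.008,0.0003]]
    - [1,[-0.012,0,0.008],[0.003,-0.008,0.0003]]
    - [1,[-0.012,0,0.008],[0.003,-0.008,0.0003]]
    - [1,[-0.012,0,0.008],[0.003,-0.008,0.0003]]
    - [1,[-0.012,0,0],[0.003,-0.008,0.0003]]
    - [1,[-0.012,0,0],[0.003,-0.008,0.0003]]

```text
clock: 10.5
tool_pos: [0.4885, -0.0616, 0.2773]
orientation: [-179.0, 52.0, -157.8]
force: [-1.8, -0.7, -1.5]
opening: 0.0003
```

```bash
python3 d.py p .49 -.08 .27 52 19; python3 d.py h 0 0 -.08 0 52 3
```

```text
t 10.5 shift [ 0.006 -0.073 -0.029] rot [ 0.0015  0.0006 -0.0067] J [ -8. -17. -34. -45. -33.  60.] F [-1.8 -0.7 -1.5] tcp [ 0.4885 -0.0616  0.2773]
t 10.5 shift [ 0.07  -0.016 -0.52 ] rot [ 0.0015  0.0006 -0.0068] J [ -8. -17. -34. -45. -33.  60.] F [-1.8 -0.7 -1.5] tcp [ 0.4885 -0.0616  0.2773]
```

Call:
send_rows:
  commands:
    - [1,[0.007,-0.006,-0.052],[0,0,-0.001]]
    - [1,[0.007,-0.006,-0.052],[0,0,-0.001]]
    - [1,[0.007,-0.004,-0.052],[0,0,-0.001]]
    - [1,[0.007,-0.004,-0.052],[0,0,-0.001]]
    - [1,[0.007,-0.004,-0.052],[0,0,-0.001]]
    - [1,[0.007,-0.004,-0.052],[0,0,-0.001]]
    - [1,[0.007,-0.004,-0.052],[0,0,-0.001]]
    - [1,[0.007,-0.004,-0.052],[0,0,0]]
    - [1,[0.007,-0.004,-0.052],[0,0,0]]
    - [1,[0.007,-0.004,-0.052],[0,0,0]]
    - [1,[0,0,0],[0,0,0]]

```text
clock: 11.6
tool_pos: [0.5127, -0.064, 0.1554]
orientation: [-176.8, 54.1, -157.8]
force: [-0.3, -0.3, 0.7]
opening: 0.0006
```

```bash
python3 d.py h 0 0 -.08 0 52 3; python3 d.py h 0 0 .025 0 52 3; python3 - <<'E'
from h import *
save('wrist','w5');save('scene','s5')
import ov; ov.JO=np.array([.6964,-.0078]); ov.jw.__defaults__=(ov.JO,ov.JY)
ov.draw('w5',(0,0,560,420),1.4,'ow5'); ov.draw('s5',(190,120,350,240),5,'os5')
E
```

```text
t 11.6 shift [-0.027 -0.006 -0.032] rot [ 0.003   0.0073 -0.0018] J [-26.   0. -36. -77. -36. 106.] F [-0.3 -0.3  0.7] tcp [ 0.5127 -0.064   0.1554]
t 11.6 shift [ 0.286  0.101 -0.291] rot [ 0.003   0.0073 -0.0018] J [-26.   0. -36. -77. -36. 106.] F [-0.3 -0.3  0.7] tcp [ 0.5127 -0.064   0.1554]
```

View pics/ow5.png

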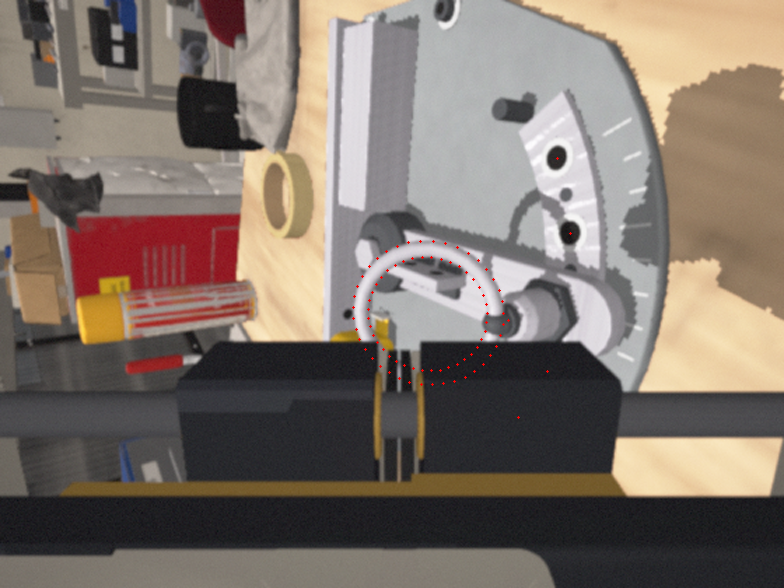

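View pics/os5.png

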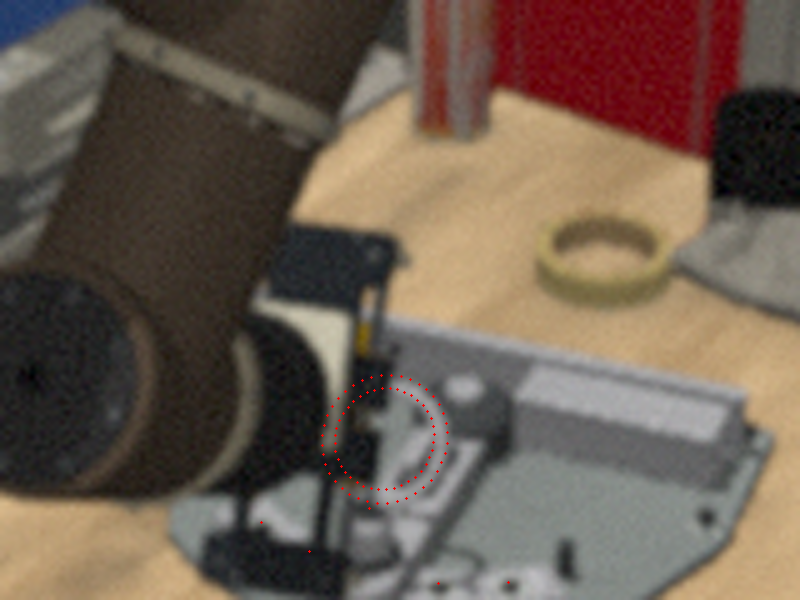

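Call:
send_rows:
  commands:
    - [1,[-0.013,-0.003,-0.016],[0.001,0.0025,-0.0006]]
    - [1,[-0.013,-0.003,-0.016],[0.001,0.0025,-0.0006]]
    - [1,[0,0,0],[0.001,0.0025,-0.0006]]
    - [1,[0.03,0.01,-0.025],[0,0,0]]
    - [1,[0.03,0.01,-0.025],[0,0,0]]
    - [1,[0.03,0.01,-0.025],[0,0,0]]
    - [1,[0.03,0.01,-0.025],[0,0,0]]
    - [1,[0.03,0.01,-0.025],[0,0,0]]
    - [1,[0,0,0],[0,0,0]]

```text
clock: 12.6
tool_pos: [0.5482, -0.0502, 0.1184]
orientation: [-179.5, 52.2, -160.4]
force: [-0.3, -0.1, 0.1]
opening: 0.0006
```

```bash
python3 d.py h 0 0 .025 0 52 3;python3 st.py 0 0 52 3; python3 - <<'E'
from h import *
save('wrist','w6')
import ov; ov.JO=np.array([.6964,-.0078]); ov.jw.__defaults__=(ov.JO,ov.JY)
ov.draw('w6',(0,0,560,420),1.4,'ow6')
E
```

```text
t 12.6 shift [ 0.144  0.046 -0.143] rot [ 0.0007  0.0007 -0.0007] J [-23.   7. -34. -81. -32. 109.] F [-0.3 -0.1  0.1] tcp [ 0.5482 -0.0502  0.1184]
t 12.6 tcp [ 0.5482 -0.0502  0.1184] arm [-0.1542 -0.      0.1184] | through ring by -0.0275 cross u 0.0049 lat 0.0011
toolz arm [ 0.789  0.041 -0.613] rot err [ 0.0007  0.0007 -0.0007] F [-0.34 -0.06  0.08] J [-23.3   7.  -33.6 -80.9 -32.5 108.8]
```

View pics/ow6.png

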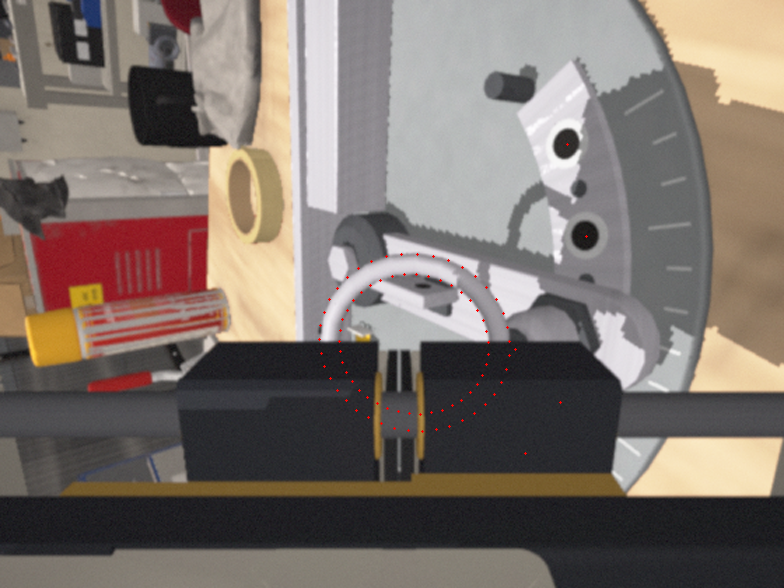

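Call:
send_rows:
  commands:
    - [1,[0.006,0.004,-0.025],[0.0003,0.0003,-0.0003]]
    - [1,[0.018,0.006,-0.023],[0.0003,0.0003,-0.0003]]
    - [1,[0.024,0.007,-0.019],[0,0,0]]
    - [1,[0.024,0.007,-0.019],[0,0,0]]
    - [1,[0.024,0.007,-0.019],[0,0,0]]
    - [1,[0.024,0.007,-0.019],[0,0,0]]
    - [1,[0.02,0.006,-0.016],[0,0,0]]
    - [1,[0,0,0],[0,0,0]]

```text
clock: 13.45
tool_pos: [0.586, -0.0387, 0.0813]
orientation: [-179.9, 52.0, -160.9]
force: [-0.9, 0.3, -0.2]
opening: 0.0005
```

```bash
python3 d.py h 0 0 .025 0 52 3;python3 st.py 0 0 52 3; python3 - <<'E'
from h import *
save('wrist','w7');save('scene','s7');save('top','t7')
import ov; ov.JO=np.array([.6964,-.0078]); ov.jw.__defaults__=(ov.JO,ov.JY)
ov.draw('w7',(0,0,560,420),1.4,'ow7');ov.draw('s7',(190,120,350,240),5,'os7')
E
```

```text
t 13.45 shift [-0.007 -0.     0.005] rot [ 0.0002  0.0002 -0.0001] J [-24.  14. -32. -89. -32. 119.] F [-0.9  0.3 -0.2] tcp [ 0.586  -0.0387  0.0813]
t 13.45 tcp [ 0.586  -0.0387  0.0813] arm [-0.1146  0.0006  0.0813] | through ring by 0.0271 cross u 0.0 lat -0.0005
toolz arm [ 0.787  0.041 -0.615] rot err [ 0.0002  0.0002 -0.0001] F [-0.86  0.32 -0.18] J [-23.6  14.5 -31.7 -89.3 -32.2 118.7]
```

View pics/ow7.png

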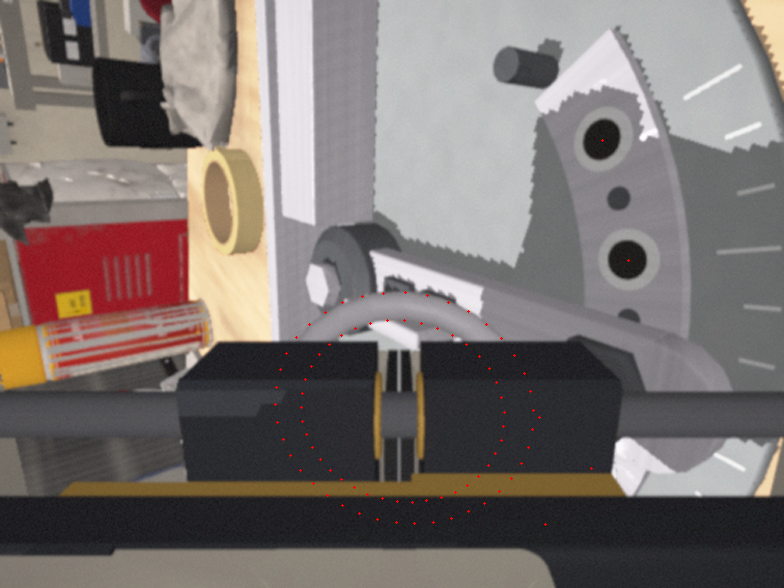

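View pics/os7.png

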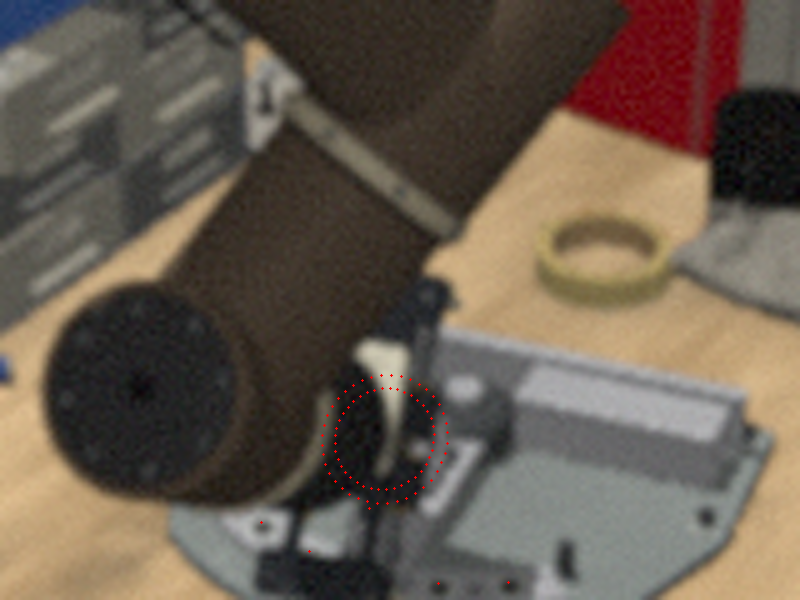

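Call:
send_rows:
  commands:
    - [1,[0.005,0.0015,0.006],[0,0,0]]
    - [1,[0.005,0.0015,0.006],[0,0,0]]
    - [1,[0.005,0.0015,0.006],[0,0,0]]
    - [1,[0,0,0.006],[0,0,0]]

```text
clock: 14.0
tool_pos: [0.5893, -0.0379, 0.0896]
orientation: [-179.7, 52.1, -160.8]
force: [0.9, -0.2, 0.5]
opening: 0.0005
```

```bash
python3 st.py 0 0 52 3
```

```text
t 14.0 tcp [ 0.5893 -0.0379  0.0896] arm [-0.1112  0.0005  0.0896] | through ring by 0.0237 cross u 0.0086 lat -0.0005
toolz arm [ 0.788  0.04  -0.614] rot err [ 0.0004  0.0005 -0.    ] F [ 0.88 -0.23  0.5 ] J [-22.4  13.5 -31.2 -87.9 -31.4 116. ]
```

Call:
send_rows:
  commands:
    - [1,[0,0,0.008],[0,0,0]]
    - [1,[0,0,0.008],[0,0,0]]
    - [1,[0,0,0],[0,0,0]]

```text
clock: 14.3
tool_pos: [0.5883, -0.0378, 0.0934]
orientation: [-179.7, 52.0, -160.8]
force: [-0.6, -0.9, -1.9]
opening: 0.0005
```

```bash
python3 st.py 0 0 52 3
```

```text
t 14.3 tcp [ 0.5883 -0.0378  0.0934] arm [-0.1122  0.0009  0.0934] | through ring by 0.0202 cross u 0.0111 lat 0.0001
toolz arm [ 0.787  0.04  -0.615] rot err [ 0.0005  0.0003 -0.0001] F [-0.6  -0.89 -1.88] J [-21.8  12.8 -31.2 -86.9 -31.  114.4]
```

Call:
send_rows:
  commands:
    - [1,[0.002,0.0005,0.008],[0,0,0]]
    - [1,[0,0,0.008],[0,0,0]]

```text
clock: 14.5
tool_pos: [0.5875, -0.0379, 0.0961]
orientation: [-179.7, 51.9, -160.8]
force: [-0.1, -1.1, -5.7]
opening: 0.0003
```

```bash
python3 st.py 0 0 52 3
```

```text
t 14.5 tcp [ 0.5875 -0.0379  0.0961] arm [-0.1129  0.001   0.0961] | through ring by 0.0178 cross u 0.0128 lat 0.0003
toolz arm [ 0.786  0.04  -0.617] rot err [ 0.0005 -0.0002 -0.    ] F [-0.12 -1.05 -5.74] J [-21.2  12.2 -31.1 -85.9 -30.5 112.9]
```

Call:
send_rows:
  commands:
    - [1,[0.002,0.0005,0.009],[0,0,0]]
    - [1,[0.002,0.0005,0.009],[0,0,0]]
    - [1,[0.002,0.0005,0.009],[0,0,0]]
    - [1,[0.002,0.0005,0.009],[0,0,0]]

```text
clock: 14.9
tool_pos: [0.5875, -0.0377, 0.1034]
orientation: [-179.9, 51.6, -161.0]
force: [-2.2, -2.2, -6.8]
opening: 0.0003
```

```bash
python3 st.py 0 0.008 52 3
```

```text
t 14.9 tcp [ 0.5875 -0.0377  0.1034] arm [-0.1129  0.0012  0.1034] | through ring by 0.0183 cross u 0.0124 lat 0.0005
toolz arm [ 0.783  0.04  -0.621] rot err [ 0.0006 -0.001   0.0001] F [-2.22 -2.16 -6.77] J [-19.8  11.1 -30.7 -83.6 -29.5 109.1]
```

Call:
send_rows:
  commands:
    - [1,[0.002,0.0005,0.009],[0,-0.0005,0]]
    - [1,[0.002,0.0005,0.009],[0,-0.0005,0]]
    - [1,[0.002,0.0005,0.007],[0,0,0]]
    - [1,[0,0,0],[0,0,0]]

```text
clock: 15.3
tool_pos: [0.5874, -0.037, 0.1091]
orientation: [-179.7, 51.8, -160.8]
force: [-2.2, -1.7, -6.0]
opening: 0.0002
```

```bash
python3 st.py 0 0.013 52 3;python3 - <<'E'
from h import *
save('wrist','w8')
import ov; ov.JO=np.array([.6964,-.0078]); ov.jw.__defaults__=(ov.JO,ov.JY)
ov.draw('w8',(0,0,560,420),1.4,'ow8',0,.013)
E
```

```text
t 15.3 tcp [ 0.5874 -0.037   0.1091] arm [-0.1128  0.0019  0.1091] | through ring by 0.0179 cross u 0.013 lat 0.0012
toolz arm [ 0.785  0.039 -0.618] rot err [ 0.0006 -0.0003 -0.    ] F [-2.15 -1.7  -6.05] J [-19.4  10.3 -30.7 -82.9 -29.3 108. ]
```

View pics/ow8.png

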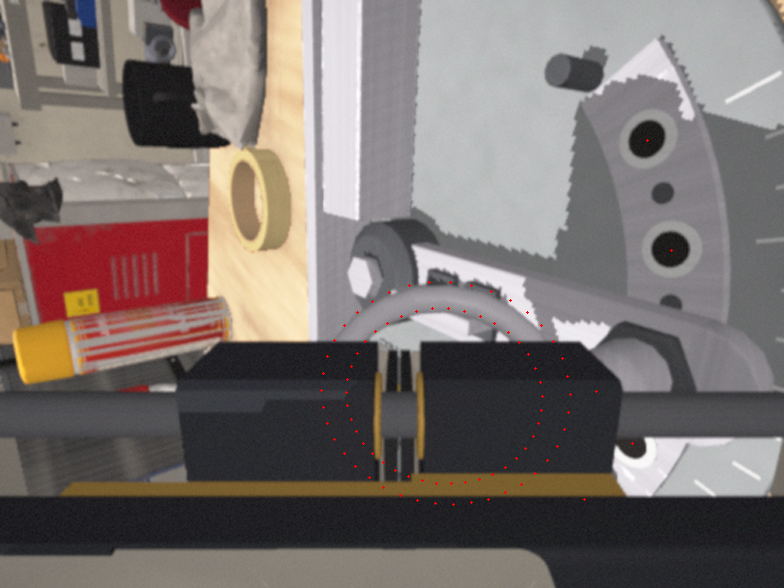

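```bash
python3 - <<'E'
from h import *
import ov; ov.JO=np.array([.6964,-.0078]); ov.jw.__defaults__=(ov.JO,ov.JY)
s=ld('w8')
ims=[]
for sw,l in((0,.010),(0,.017),(-.015,.013),(-.015,.017)):
    ov.draw('w8',(200,180,420,260),1.8*1.0,'tmp',sw,l); im=cv2.imread('pics/tmp.png'); cv2.putText(im,f'{sw} {l}',(5,15),0,.5,(255,0,0),1); ims.append(im)
cv2.imwrite('pics/v8.png',np.vstack([np.hstack(ims[:2]),np.hstack(ims[2:])]))
E
```

```text
(no output)
```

View pics/v8.png

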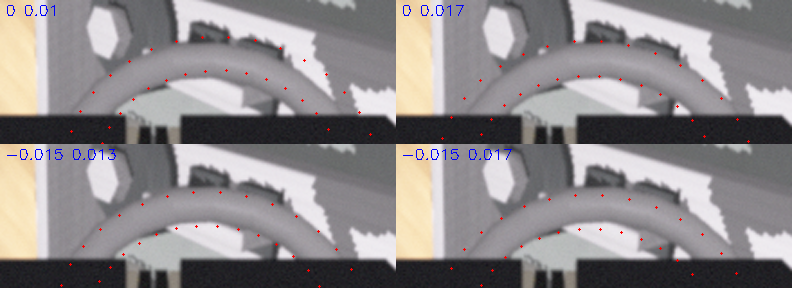

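```bash
for a in "-.02 .0135 .018 .0125 52 4" "-.13 .0135 .018 .0125 52 10.4" "-.262 .0135 .018 .0125 52 18"; do python3 d.py h $a; done; python3 - <<'E'
from ik import *
q=np.array([-19.4,10.3,-30.7,-82.9,-29.3,108.])
for s in(-.02,-.13,-.2,-.262,-.28):
    q,e=ik(*hook(s,.0135,.018,.0125,52,3-np.degrees(s)),q);print(s,q.round(1),e.round(3))
E
```

```text
t 15.35 shift [-0.002  0.005  0.001] rot [ 0.0006 -0.0003 -0.0004] J [-19.  10. -31. -83. -29. 108.] F [-3.  -1.3 -7.7] tcp [ 0.5875 -0.037   0.1091]
t 15.35 shift [-0.014  0.06   0.001] rot [ 0.0006 -0.0003 -0.0001] J [-19.  10. -31. -83. -29. 108.] F [-3.  -1.3 -7.7] tcp [ 0.5875 -0.037   0.1091]
t 15.35 shift [-0.019  0.127  0.001] rot [ 0.0006 -0.0003 -0.    ] J [-19.  10. -31. -83. -29. 108.] F [-3.  -1.3 -7.7] tcp [ 0.5875 -0.037   0.1091]
-0.02 [-19.5  10.3 -30.7 -83.1 -29.6 108.1] 0.0
-0.13 [-18.    9.7 -31.5 -84.2 -28.5 108.3] 0.0
-0.2 [-17.    9.4 -31.9 -84.9 -27.7 108.3] 0.0
-0.262 [-16.1   9.2 -32.2 -85.5 -27.  108.3] 0.0
-0.28 [-15.8   9.2 -32.2 -85.7 -26.8 108.3] 0.0
```

Call:
send_rows:
  commands:
    - [1,[-0.003,0.012,0],[0.0002,0,0]]
    - [1,[-0.003,0.014,0],[0.0002,0,0]]
    - [1,[-0.003,0.014,0],[0,0,0]]
    - [1,[-0.003,0.014,0],[0,0,0]]

```text
clock: 15.75
tool_pos: [0.5835, -0.023, 0.1082]
orientation: [-180.0, 51.8, -161.1]
force: [-3.4, -1.9, -6.9]
opening: 0.0003
```

```bash
python3 d.py h -.13 .0135 .018 .0125 52 10.4; python3 d.py h -.262 .0135 .018 .0125 52 18;python3 - <<'E'
from h import *
import ov; ov.JO=np.array([.6964,-.0078]); ov.jw.__defaults__=(ov.JO,ov.JY)
save('wrist','w9')
ims=[]
for sw,l in((-.09,.0135),(-.11,.0135),(-.13,.0135),(-.13,.017)):
    ov.draw('w9',(200,180,420,260),1.8*1.0,'tmp',sw,l); im=cv2.imread('pics/tmp.png'); cv2.putText(im,f'{sw} {l}',(5,15),0,.5,(255,0,0),1); ims.append(im)
cv2.imwrite('pics/v9.png',np.vstack([np.hstack(ims[:2]),np.hstack(ims[2:])]))
E
```

```text
t 15.75 shift [0.002 0.004 0.004] rot [ 0.0002 -0.0005  0.    ] J [-18.  10. -32. -84. -28. 108.] F [-3.4 -1.9 -6.9] tcp [ 0.5835 -0.023   0.1082]
t 15.75 shift [-0.003  0.071  0.004] rot [ 0.0002 -0.0005  0.0001] J [-18.  10. -32. -84. -28. 108.] F [-3.4 -1.9 -6.9] tcp [ 0.5835 -0.023   0.1082]
```

View pics/v9.png

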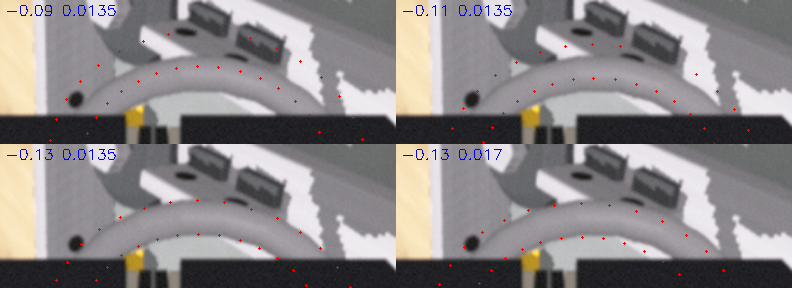

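View pics/w9.png

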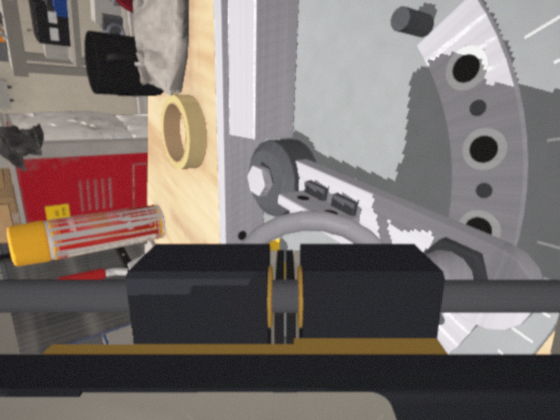

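Call:
send_rows:
  commands:
    - [1,[-0.001,0.014,0.002],[0,0,0]]
    - [1,[0,0.014,0.002],[0,0,0]]
    - [1,[0,0.014,0.001],[0,0,0]]
    - [1,[0,0.012,0.001],[0,0,0]]
    - [1,[0,0.004,0],[0,0,0]]

```text
clock: 16.3
tool_pos: [0.5808, -0.0054, 0.1084]
orientation: [179.7, 51.7, -161.2]
force: [-3.5, -2.0, -7.6]
opening: 0.0005
```

```bash
python3 d.py h -.262 .0135 .018 .0125 52 18;python3 - <<'E'
from h import *
import ov; ov.JO=np.array([.6964,-.0078]); ov.jw.__defaults__=(ov.JO,ov.JY)
save('wrist','w10')
ims=[]
for sw,l in((-.24,.0135),(-.25,.0135),(-.262,.0135),(-.275,.0135)):
    ov.draw('w10',(200,180,420,260),1.8*1.0,'tmp',sw,l); im=cv2.imread('pics/tmp.png'); cv2.putText(im,f'{sw} {l}',(5,15),0,.5,(255,0,0),1); ims.append(im)
cv2.imwrite('pics/v10.png',np.vstack([np.hstack(ims[:2]),np.hstack(ims[2:])]))
E
```

```text
t 16.3 shift [0.008 0.    0.004] rot [-0.0001 -0.001  -0.0002] J [-16.   9. -32. -85. -27. 108.] F [-3.5 -2.  -7.6] tcp [ 0.5808 -0.0054  0.1084]
```

View pics/v10.png

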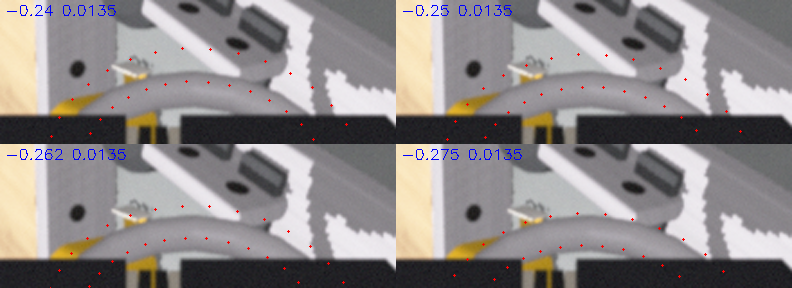

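View pics/w10.png

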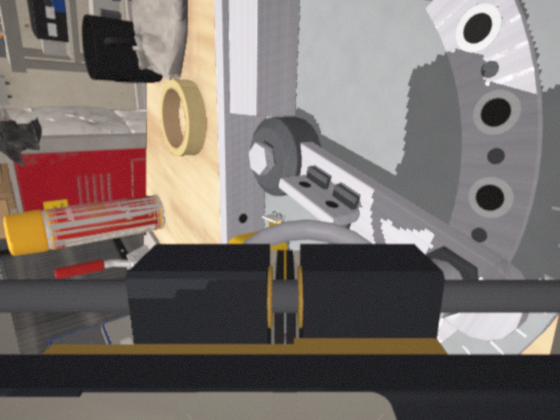

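```bash
python3 - <<'E'
from h import *
for f,b in(('w7',(250,170,520,300)),('w10',(290,130,520,290))):
    c=ld(f)['color'][b[1]:b[3],b[0]:b[2]];cv2.imwrite('pics/z%s.png'%f,cv2.resize(c,None,fx=2.9,fy=2.9,interpolation=cv2.INTER_CUBIC))
E
```

```text
(no output)
```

View pics/zw7.png

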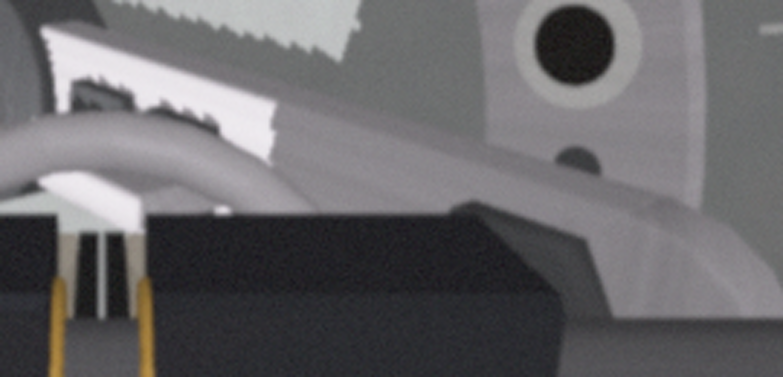

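View pics/zw10.png

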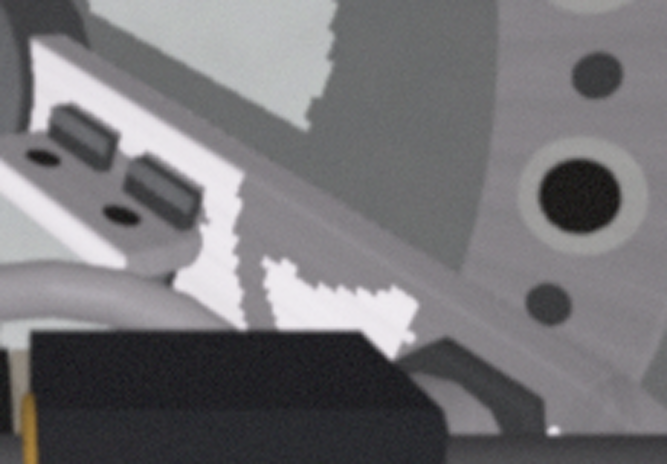

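```bash
python3 - <<'E'
from h import *
def pt(f,b,x,y): return onz(ld(f),b[0]+(x+.5)/2.9-.5,b[1]+(y+.5)/2.9-.5,.032)[:2]
JO=np.array([.6964,-.0078])
for f,b,ps in(('w7',(250,170),[(45,28),(275,102),(640,212)]),('w10',(290,130),[(35,42),(243,173),(610,400)])):
    P=[pt(f,b,*p) for p in ps]
    for i,j in((0,1),(0,2)):
        d=P[i]-P[j];print(f,np.degrees(np.arctan2(d[1],d[0])).round(2))
    for p in P:
        y=np.radians(15.95); d=p-JO; print('   jig',(d[0]*np.cos(y)+d[1]*np.sin(y)).round(4),(-d[0]*np.sin(y)+d[1]*np.cos(y)).round(4))
E
```

```text
w7 15.86
w7 16.27
   jig -0.0258 -0.0222
   jig -0.105 -0.0221
   jig -0.1759 -0.023
w10 -0.37
w10 -0.13
   jig -0.0311 -0.0139
   jig -0.0998 0.0062
   jig -0.1765 0.028
```

Call:
send_rows:
  commands:
    - [1,[0.002,-0.006,0.002],[0,0,0]]
    - [1,[0.002,-0.006,0.001],[0,0,0]]
    - [1,[0,0,0],[0,0,0]]

```text
clock: 16.65
tool_pos: [0.5809, -0.0073, 0.1087]
orientation: [179.6, 51.6, -161.2]
force: [-5.0, -0.8, -5.9]
opening: 0.0006
```

```bash
python3 d.py h -.262 .0135 .018 .0125 52 18;python3 - <<'E'
from h import *
save('wrist','w11')
f,b='w11',(290,130,520,290)
c=ld(f)['color'][b[1]:b[3],b[0]:b[2]];cv2.imwrite('pics/z%s.png'%f,cv2.resize(c,None,fx=2.9,fy=2.9,interpolation=cv2.INTER_CUBIC))
E
```

```text
t 16.65 shift [0.007 0.008 0.002] rot [-0.0004 -0.0012 -0.0005] J [-16.   9. -32. -84. -27. 107.] F [-5.  -0.8 -5.9] tcp [ 0.5809 -0.0073  0.1087]
```

View pics/zw11.png

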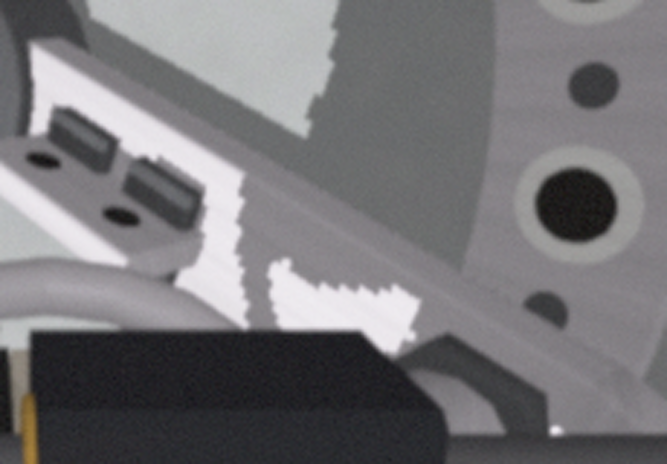

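```bash
cat > ang.py <<'E'
from h import *
import sys
def pt(f,b,x,y): return onz(ld(f),b[0]+(x+.5)/2.9-.5,b[1]+(y+.5)/2.9-.5,.032)[:2]
def edge(f,b=(290,130,520,290),x0=60,x1=235):
    # white (top face) vs grey (side) boundary along columns, subpixel threshold
    c=cv2.resize(ld(f)['color'][b[1]:b[3],b[0]:b[2]],None,fx=2.9,fy=2.9,interpolation=cv2.INTER_CUBIC).max(2).astype(float)
    c=cv2.GaussianBlur(c,(5,5),0);P=[]
    for x in range(x0,x1,5):
        col=c[:,x]; y=[k for k in range(10,300) if col[k]<180<=col[k+1]]
        if y: P.append(pt(f,b,x,y[0]))
    P=np.array(P);vx,vy,x0,y0=cv2.fitLine(P.astype(np.float32),cv2.DIST_HUBER,0,1e-4,1e-4).ravel()
    if vx<0: vx,vy=-vx,-vy
    JO=np.array([.6964,-.0078]); off=(-(JO[0]-x0)*vy+(JO[1]-y0)*vx)
    a=np.degrees(np.arctan2(vy,vx));print(f,len(P),'arm az',a.round(2),'swing rad',np.radians(a-15.95).round(4),'edge offset',off.round(4))
if __name__=='__main__':
    edge('w7',(250,170,520,300),60,260); edge('w10'); 
    for f in sys.argv[1:]: edge(f)
E
python3 ang.py w11
```

```text
w7 40 arm az 15.8 swing rad -0.0026 edge offset 0.0225
w10 35 arm az -0.44 swing rad -0.286 edge offset 0.0226
w11 35 arm az 0.54 swing rad -0.269 edge offset 0.0225
```

Call:
send_rows:
  commands:
    - [1,[0,-0.001,-0.009],[0,0,0]]
    - [1,[0,-0.001,-0.009],[0,0,0]]
    - [1,[0,0,-0.009],[0,0,0]]
    - [1,[0,0,-0.009],[0,0,0]]
    - [1,[0,0,-0.009],[0,0,0]]

```text
clock: 17.2
tool_pos: [0.5811, -0.0075, 0.0974]
orientation: [179.6, 51.7, -161.1]
force: [-5.2, 1.2, -4.9]
opening: 0.0007
```

```bash
python3 st.py -.2618 0.003 52 18;python3 - <<'E'
from h import *
save('wrist','w12')
import ov; ov.JO=np.array([.6964,-.0078]); ov.jw.__defaults__=(ov.JO,ov.JY)
ims=[]
for sw,l in((-.2618,.0),(-.2618,.004),(-.2618,.008),(-.2618,.011)):
    ov.draw('w12',(200,180,420,260),1.8*1.0,'tmp',sw,l); im=cv2.imread('pics/tmp.png'); cv2.putText(im,f'{sw} {l}',(5,15),0,.5,(255,0,0),1); ims.append(im)
cv2.imwrite('pics/v12.png',np.vstack([np.hstack(ims[:2]),np.hstack(ims[2:])]))
E
python3 ang.py w12
```

```text
t 17.2 tcp [ 0.5811 -0.0075  0.0974] arm [-0.1152  0.0022  0.0974] | through ring by 0.0179 cross u 0.0105 lat -0.0022
toolz arm [ 0.744  0.248 -0.62 ] rot err [-0.0004 -0.001  -0.0007] F [-5.16  1.25 -4.94] J [-17.9  10.9 -32.5 -87.5 -28.4 112. ]
w7 40 arm az 15.8 swing rad -0.0026 edge offset 0.0225
w10 35 arm az -0.44 swing rad -0.286 edge offset 0.0226
w12 31 arm az 0.58 swing rad -0.2682 edge offset 0.0226
```

View pics/v12.png

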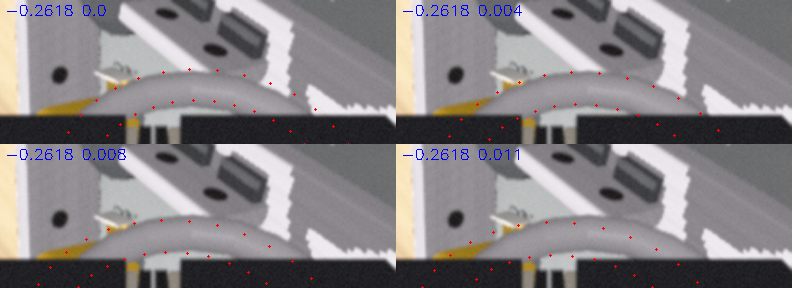

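Call:
send_rows:
  commands:
    - [1,[0,0,-0.01],[0,0,0]]
    - [1,[0,0,-0.01],[0,0,0]]
    - [1,[0,0,-0.01],[0,0,0]]
    - [1,[0,0,-0.01],[0,0,0]]
    - [1,[0,0,0],[0,0,0]]

```text
clock: 17.75
tool_pos: [0.5852, -0.008, 0.0904]
orientation: [179.8, 52.1, -160.9]
force: [-5.2, 1.5, -3.1]
opening: 0.0007
```

```bash
python3 st.py -.2618 0.0 52 18;python3 - <<'E'
from h import *
save('wrist','w13')
import ov; ov.JO=np.array([.6964,-.0078]); ov.jw.__defaults__=(ov.JO,ov.JY)
ov.draw('w13',(0,0,560,420),1.4,'ow13',-.2618,0)
E
python3 ang.py w13;  python3 d.py h -.2618 0 -.09 -.003 52 18
```

```text
t 17.75 tcp [ 0.5852 -0.008   0.0904] arm [-0.1112  0.0017  0.0904] | through ring by 0.0238 cross u 0.0099 lat -0.0042
toolz arm [ 0.749  0.249 -0.614] rot err [-0.0004  0.0003 -0.0007] F [-5.24  1.54 -3.05] J [-19.5  12.5 -32.6 -90.3 -29.7 116.5]
w7 40 arm az 15.8 swing rad -0.0026 edge offset 0.0225
w10 35 arm az -0.44 swing rad -0.286 edge offset 0.0226
w13 29 arm az 1.15 swing rad -0.2583 edge offset 0.0228
t 17.8 shift [-0.375 -0.101  0.244] rot [-0.0004  0.0002 -0.0007] J [-20.  12. -33. -90. -30. 116.] F [-3.   2.1 -1.5] tcp [ 0.585  -0.0079  0.0903]
```

View pics/ow13.png

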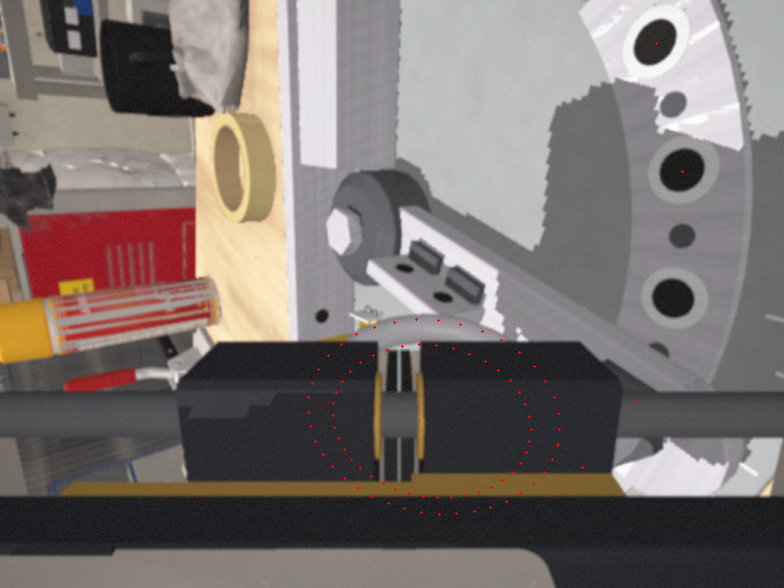

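Call:
send_rows:
  commands:
    - [1,[-0.006,0,-0.008],[0,0,0]]
    - [1,[-0.008,0,-0.008],[0,0,0]]
    - [1,[-0.008,0,-0.008],[0,0,0]]
    - [1,[0,0,0],[0,0,0]]

```text
clock: 18.2
tool_pos: [0.5827, -0.009, 0.0867]
orientation: [-179.9, 52.4, -160.8]
force: [0.4, 0.4, -0.1]
opening: 0.0004
```

```bash
python3 st.py -.2618 0.0 52 18; python3 d.py h -.2618 0 -.06 -.001 52 18
```

```text
t 18.2 tcp [ 0.5827 -0.009   0.0867] arm [-0.1137  0.0007  0.0867] | through ring by 0.0247 cross u 0.0053 lat -0.0054
toolz arm [ 0.753  0.247 -0.61 ] rot err [-0.0002  0.0012 -0.0005] F [ 0.39  0.37 -0.12] J [-20.9  13.1 -33.2 -92.  -30.6 119.5]
t 18.2 shift [-0.271 -0.066  0.19 ] rot [-0.0002  0.0012 -0.0005] J [-21.  13. -33. -92. -31. 119.] F [ 0.4  0.4 -0.1] tcp [ 0.5827 -0.009   0.0867]
```

Call:
send_rows:
  commands:
    - [1,[-0.012,0.01,-0.006],[0,0,0]]
    - [1,[-0.02,0,0.006],[0,0,0]]
    - [1,[-0.025,-0.008,0.02],[0,0,0]]
    - [1,[-0.025,-0.008,0.02],[0,0,0]]
    - [1,[-0.025,-0.008,0.02],[0,0,0]]
    - [1,[-0.025,-0.008,0.02],[0,0,0]]
    - [1,[-0.025,-0.008,0.02],[0,0,0]]
    - [1,[-0.025,-0.008,0.02],[0,0,0]]
    - [1,[-0.025,-0.008,0.02],[0,0,0]]
    - [1,[-0.025,-0.008,0.02],[0,0,0]]

```text
clock: 19.2
tool_pos: [0.5201, -0.0245, 0.1319]
orientation: [-179.7, 52.6, -160.7]
force: [0.7, 0.0, 0.2]
opening: 0.0008
```

```bash
python3 st.py -.2618 0.0 52 18; python3 d.py h -.2618 0 -.13 0 52 18;python3 - <<'E'
from h import *
save('wrist','w14')
import ov; ov.JO=np.array([.6964,-.0078]); ov.jw.__defaults__=(ov.JO,ov.JY)
ov.draw('w14',(0,0,560,420),1.4,'ow14',-.2618,0)
E
```

```text
t 19.2 tcp [ 0.5201 -0.0245  0.1319] arm [-0.1766 -0.0138  0.1319] | through ring by -0.0547 cross u 0.001 lat -0.0004
toolz arm [ 0.755  0.245 -0.608] rot err [ 0.      0.0017 -0.0003] F [0.65 0.   0.22] J [-20.3   2.1 -36.8 -80.3 -30.6 105.3]
t 19.2 shift [-0.226 -0.075  0.184] rot [ 0.      0.0017 -0.0003] J [-20.   2. -37. -80. -31. 105.] F [0.7 0.  0.2] tcp [ 0.5201 -0.0245  0.1319]
```

View pics/ow14.png

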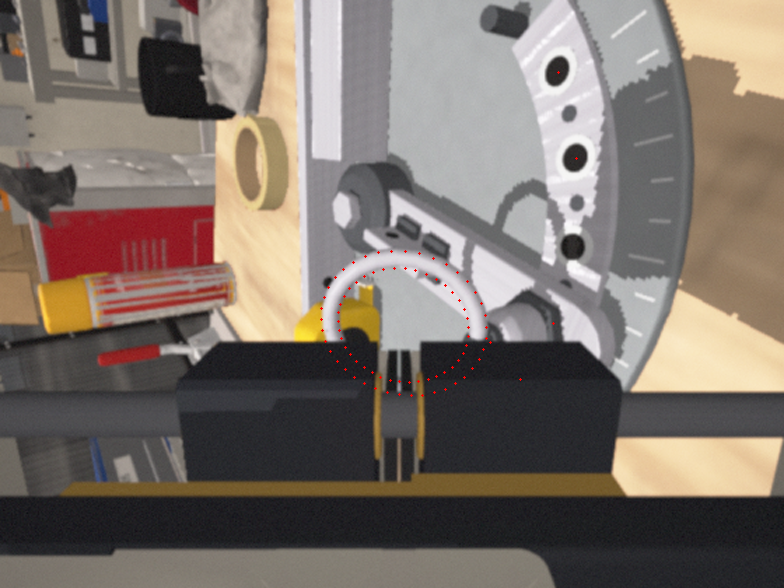

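Out of the ring, and the ring sits where the model puts it at -0.2618 with the pin home (arc 325–487, 250–340). I'll back off and go up next.

Call:
send_rows:
  commands:
    - [1,[-0.025,-0.008,0.03],[0,0,0]]
    - [1,[-0.025,-0.008,0.04],[0,0,0]]
    - [1,[-0.025,-0.008,0.05],[0,0,0]]
    - [1,[-0.02,-0.008,0.06],[0,0,0]]
    - [1,[-0.01,-0.008,0.06],[0,0,0]]
    - [1,[0,0,0.06],[0,0,0]]
    - [1,[0,0,0.06],[0,0,0]]
    - [1,[0,0,0.06],[0,0,0]]
    - [1,[0,0,0],[0,0,0]]
    - [1,[0,0,0],[0,0,0]]

```text
clock: 20.25
tool_pos: [0.4904, -0.035, 0.2482]
orientation: [-179.4, 53.3, -160.5]
force: [-0.3, -0.1, -0.3]
opening: 0.0
```

```bash
python3 st.py -.2618 0.0 52 18; python3 - <<'E'
from h import *
save('wrist','w15');save('scene','s15');save('top','t15')
import ov; ov.JO=np.array([.6964,-.0078]); ov.jw.__defaults__=(ov.JO,ov.JY)
ov.draw('w15',(200,0,560,260),2.2,'ow15',-.2618,0);ov.draw('s15',(190,120,350,240),5,'os15',-.2618,0)
E
```

```text
t 20.25 tcp [ 0.4904 -0.035   0.2482] arm [-0.2064 -0.0238  0.2482] | through ring by -0.1621 cross u 0.0754 lat 0.0159
toolz arm [ 0.763  0.245 -0.598] rot err [-0.0002  0.0037 -0.0002] F [-0.25 -0.08 -0.34] J [  4.  -17.7 -41.  -40.3 -18.4  48.2]
```

View pics/ow15.png

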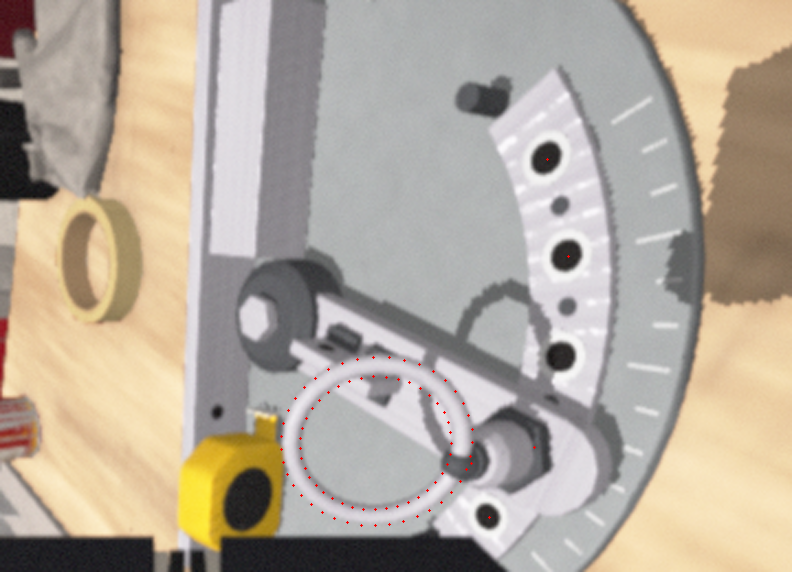

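View pics/os15.png

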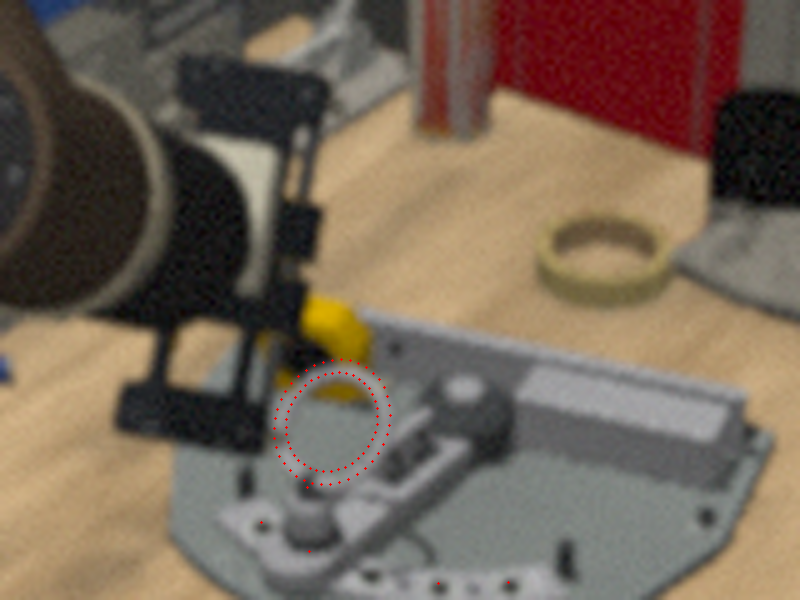

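View pics/t15.png

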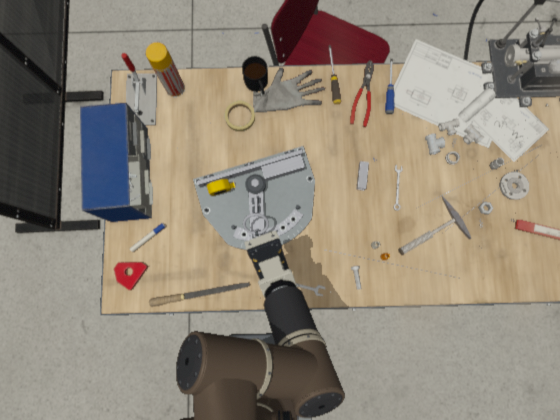

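```bash
python3 ang.py w14 | tail -1; python3 - <<'E'
from h import *
import ov; ov.JO=np.array([.6964,-.0078]); ov.jw.__defaults__=(ov.JO,ov.JY)
print('lift .01 shifts ring px',[ (proj(ld(f),ov.jw(ov.model(-.2618,.01)))-proj(ld(f),ov.jw(ov.model(-.2618,0))))[:40].mean(0).round(1) for f in('w15','s15')])
a,b=[cv2.cvtColor(ld(f)['color'],cv2.COLOR_BGR2HSV) for f in('top0','t15')]
for h in(a,b):
    m=cv2.inRange(h,(22,140,100),(32,255,255))[170:200,195:240]; y,x=np.nonzero(m);print('tape px',x.mean().round(2),y.mean().round(2),len(x))
g=[cv2.cvtColor(ld(f)['color'],cv2.COLOR_BGR2GRAY)[140:185,262:312] for f in('top0','t15')]
print('tube patch diff',np.abs(g[0].astype(int)-g[1]).mean())
print(order.close_job())
E
```

```text
w14 35 arm az -19.37 swing rad -0.6165 edge offset 0.0653
lift .01 shifts ring px [array([-7.5,  1.5]), array([-0.1, -2.8])]
tape px 24.01 15.46 266
tape px 24.03 15.54 270
tube patch diff 6.068888888888889
the job is handed in; nothing more can be done
None
```

The corner is opened by one hole, and I handed the job in; no verdict was reported.

**What I did:** the larger tube lies on the jig's -y side, so the arm had to go to -0.2618. I put the shut fingertips through the pull ring without gripping it and lifted the pin about 13 mm. I swung the arm to the next hole on the +y side and let the pin drop in. Then I took the hand out of the ring and up clear. The robot's clock stood at about 20.4 s, out of 42 s.

**Checks:**
- **Arm angle:** the arm's edge measured about -0.258 rad after the pin dropped, for a target of -0.2618. The arm first overshot to about -0.286, and I brought it back before lowering the pin.
- **Pin home:** after the hand was clear, the ring in the wrist and scene pictures lay within about 1 mm of where it should be with the pin home. A pin still 10 mm up would shift the ring by about 7.5 pixels in the wrist picture.
- **Tape measure and tube:** the tape measure's position in the top view changed by less than 0.1 pixel. I saw no change in the tube; I only compared brightness over its patch (mean difference 6 grey levels) and did not measure its position.
- **Bench tools:** they look unmoved in the last top view. I did not measure each one, and the hand covered part of the spanner in that picture.
- **Forces:** the highest wrist readings I saw while hooked were about 8–9 N, and they were about zero after I withdrew. These are single readings at the end of moves, not a continuous record of the force on the ring.

**Didn't go to plan:**
- **Near the ring:** my first two approach tilts ran close to a wrist singularity. The hand drifted about 2 cm in free air, so I backed off and re-approached in another arm posture.
- **Failed check:** one last automatic edge measurement, on a later picture, gave -0.62 rad. I discounted it: its edge offset was 65 mm instead of 22 mm, so it had followed another edge, and the ring in that same picture matched -0.2618.

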